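Return the hand tools to the foam tool tray

ROBOT

A 7-joint arm with a two-finger parallel gripper is mounted at the origin on a cart in front of the work surface, level with it; the furniture and walls round the work are solid. World frame = base frame: x ahead of the robot, y to its left, z up, the work surface at z = 0. Lengths are in m, angles in rad, forces in N, time in s.
With the tool pointing down it reaches from about 0.4 to 0.875 m from the base axis. Payload 19.3 kg.
Tool frame: the origin (TCP) lies at the very end of the fingers, on their centre line; the grasp point (between the pads) lies 19 mm behind it (bot.pinch_z is the distance from the TCP to the grasp point, in m); y points along the fingers, x is the direction in which the jaws open and shut, and the axes are right-handed (so a half turn about y gives the same grasp; the last joint's range is limited). The gripper opens to 85 mm and grips with 20 to 120 N. Pads are 22 mm wide; open, the fingers measure 114 mm over their backs; the gripper's body (76 mm by 85 mm) begins 54 mm behind the grasp point. The pads swing forward as they close: fully open they stand 13 mm farther back than shut.
Start: joints at [-0.07, 0.521, -0.036, 1.599, 0.021, 1.021, -0.113], TCP at [0.625, -0, 0.205] pointing down, gripper open.
Joint ranges: [-2.91, 2.91], [-0.3, 2.13], [-1.5, 1.42], [0.17, 2.43], [-1.26, 4.41], [0.16, 1.93], [-2.52, 2.52]. Speed limits (rad/s): [1.89, 1.89, 2.39, 2.39, 3.01, 3.01, 3.01].

INTERFACE

Orientations are given as [roll, pitch, yaw] about the fixed x, y, z axes, in that order (R = Rz(yaw) Ry(pitch) Rx(roll)).
In Python, from workcell import bot gives the robot as it stands. The module is installed in compiled form; this text tells all that it offers.
- The arm moves only by the tool arm_command, never from a script. Its argument "moves" is a list of rows, each an object of numbers: "rx", "ry", "rz": the turn, a rotation vector about the tool's x, y, z in rad; "x", "y", "z": the shift along the tool's x, y, z in cm; "gripper": the opening, from -1 (shut) to 1 (fully open). In form: [{"rx": .., "ry": .., "rz": .., "x": .., "y": .., "z": .., "gripper": ..}, ...]. A call has 1 to 5 rows; each row is the pose to reach, as a shift and turn from the pose commanded when the call began, along the tool's axes at that moment; what a row does not reach only later rows make up. A row lasts 1/12 s, in which the tool goes at most 41.7 mm and 7.16 degrees, less where a joint would pass 70% of its speed; a pose out of reach is approached as far as the arm can. A call with a gripper value outside its range is refused whole. The fingers move at their own pace and stop on an object; "squeeze" is the grip in N (left out, the last holds). Time passes only in rows, so rows that repeat a pose let the fingers close. It gives the time, the measured TCP pose, the force and the opening at its end, in the units of the state.
- bot.observe(): the state, without advancing time (a new reading comes with each control period).
- bot.grab_frame(name): name is "scene" or "side" or "wrist"; returns (picture, depth): 384x512x3 uint8, red, green, blue; 384x512 float32, m along the optical axis (not along the pixel's ray), 0 where there is no reading.
- bot.camera_model(name): a dict with "vfov" (degrees; the focal length in pixels is half the picture's height over the tangent of half this angle, whatever the lens; pixels are square), "cx", "cy" (the principal point, pixels), "dist_coeffs" ([k1, k2, p1, p2, k3] as OpenCV has them; the pictures are not rectified), "extrinsics" (4x4, takes a point from camera to world coordinates); the wrist camera has in their place "mount" (4x4, takes a point from camera to tool coordinates, whose origin is the TCP and whose axes are the tool frame's). Camera axes: x right, y down, z forward; pixel columns grow to the right and rows downward; lengths in m; the calibration is good to about 2 mm. A picture is of the moment at which its call begins: read the wrist's pose just before it. camera_model takes no time and is no camera call.
- bot.job_done(): hands the job in, once; it reports no verdict.
Trained networks look in the newest picture that a camera, given by its name, has taken for a name from the list of things; names that differ only in an ending like _2 or _b are one class to them, and where a whole thing is asked for, a point or a joint stands for the part that bears it (a point fixed in the world has none). Each returns a list of dicts, best first, with "p" (0 to 1); they miss things now and then, are a little off and sometimes report something else, mostly with a low value. They report only what shows in the picture. A call takes as long as a camera call.
- bot.spot_in(name, camera): "box" ([left, top, right, bottom] in pixels, round what is visible of it).
- bot.masks_of(name, camera): "mask" (384x512 bool, what is visible of it) and "box" ([left, top, right, bottom] in pixels, round what is visible of it).
The state is a dict: "clock": time; "qpos": joint angles; "qd": joint speeds; "joint_efforts": joint torques, N m; "position": TCP position; "tool_rot": TCP orientation; "force": force on the tool from outside, world axes, zero at the start; "moment": the same for the moment, N m; "grip_width": finger opening in m.
Only numpy, scipy, OpenCV 4.12 (cv2) and the standard library are available. Lean on these libraries where they do the work, as an engineer would, in place of code of your own. Each camera call takes 0.05 s, during which the arm holds its last target.

TASK

End of shift: put the four hand tools - the larger and the smaller screwdriver, the flush cutter and the torque wrench - back into the foam tray, each lying fully down in the cut-out that has its own outline, in any order. The pen among them is no tool: leave it where it lies.

Things in the scene. Friction and masses are not known exactly. Their poses are not given: they have to be found in the camera images.
- long_driver: The larger screwdriver, red handle, 165 x 17 x 17 mm, lying along its x axis. Origin: middle of its length, at the underside. Handle from x = -8 to +82 mm (16 mm wide and high), thin blade from x = -82 to -8 mm, 7 mm above the underside. Good to grip across the handle at x = +25 mm.
- short_driver: The smaller screwdriver, amber handle, 105 x 12 x 12 mm, lying along its x axis. Origin: middle of its length, at the underside. Handle from x = -12 to +53 mm (11 mm wide and high), thin blade from x = -53 to -12 mm. Good to grip across the handle at x = +20 mm.
- cutter: The flush cutter (small side-cutting pliers) with red handles, 125 x 44 x 12 mm, lying flat along its x axis, closed. Origin: centre of its outline, at the underside. The nose points to +x (narrowing to 4 mm), the handles lie to -x; widest (44 mm) at x = -17 mm, 42 mm at x = -42 mm. Good to grip across both handles at x = -25 mm. Solid between the handles.
- torque_wrench: The small torque wrench: black ribbed handle, steel open-jaw head, 123 x 28 x 14 mm, lying along its x axis. Origin: middle of its length, at the underside. Handle from x = -19 to +61 mm (14 mm wide and high), head from x = -62 to -36 mm (28 mm wide, 6 mm thick, 1.5 mm above the underside). Good to grip across the handle at x = +12 mm.
- insert_long_driver: Dark foam block, 194 x 71.5 x 16 mm, fixed in the tool tray. Origin: centre of its underside; x along the block towards the handle end of the cut-out. Floor of the cut-out 6 mm above the origin. With the long, slim cut-out of the larger screwdriver: x = -89 to +89 mm, 25 mm wide for the handle (x > -15 mm), 12 mm wide for the blade. The seated screwdriver has its origin at x = 0, y = 0 and its x axis along this block's x.
- insert_short_driver: Dark foam block, 194 x 71.5 x 16 mm, fixed in the tool tray. Origin: centre of its underside; x along the block towards the handle end of the cut-out. Floor of the cut-out 6 mm above the origin. With the short, slim cut-out of the smaller screwdriver: x = -55 to +65 mm, 20 mm wide for the handle (x > -14 mm), 9 mm wide for the blade. The seated screwdriver has its origin at x = +5 mm, y = 0 and its x axis along this block's x.
- insert_cutter: Dark foam block, 194 x 71.5 x 16 mm, fixed in the tool tray. Origin: centre of its underside; x along the block towards the handle end of the cut-out. Floor of the cut-out 6 mm above the origin. With the broad cut-out of the flush cutter: x = -70 to +70 mm, 54 mm wide for the handles (x > -35 mm), 32 mm wide for the nose. The seated cutter has its origin at x = 0, y = 0 and its nose towards this block's -x (its x axis opposite to the block's x axis).
- insert_wrench: Dark foam block, 194 x 71.5 x 16 mm, fixed in the tool tray. Origin: centre of its underside; x along the block towards the handle end of the cut-out. Floor of the cut-out 6 mm above the origin. With the cut-out of the torque wrench, broad at the head: x = -56 to +82 mm, 38 mm wide for the head (x < -15 mm), 20 mm wide for the handle. The seated wrench has its origin at x = +13 mm, y = 0 and its x axis along this block's x.
- black_pen: A black and grey ball pen, 135 x 13 x 12 mm, lying among the tools along its x axis; not a tool, to be left where it is. Origin: middle, at the underside. Tools and pen lie roughly in a row, handles towards the robot; close behind the row stands a bench power supply 120 mm high, and a taller rack behind it on the right: travel at least 150 mm up and not beyond the row.
- tool_tray: Shallow grey metal tray, 206 x 298 mm, lip 6 mm high, fixed. Origin: centre of its underside. Four foam blocks lie in it side by side, 72 mm apart along y, in any order, undersides 2 mm up. The foam round each cut-out is 10 mm deep, its long sides bevelled 3 mm. A finger trough as deep as the cut-outs runs across all blocks at their x = +3 to +47 mm: fingers holding a tool there can go right down.

How it is judged:
At the end, for the whole second after the job is handed in: Each of the four tools lies at rest on the floor of its own cut-out: its origin within 10 mm along and 8 mm across of its seated place, not more than 2.5 mm above the cut-out's floor, level within 0.06 rad the same way up as at the start, and parallel to the block within 0.15 rad (x of long_driver in the frame of insert_long_driver between -0.01 and 0.01 m and y of long_driver in the frame of insert_long_driver between -0.008 and 0.008 m and z of long_driver in the frame of insert_long_driver between 0.004 and 0.0085 m and angle between each of long_driver, short_driver, cutter, torque_wrench's own z axis and vertical below 0.06 rad and angle between the x axis of long_driver and the x axis of insert_long_driver, either way round below 0.15 rad and linear speed of each of long_driver, short_driver, cutter, torque_wrench below 0.02 m/s and x of short_driver in the frame of insert_short_driver between -0.005 and 0.015 m and y of short_driver in the frame of insert_short_driver between -0.008 and 0.008 m and z of short_driver in the frame of insert_short_driver between 0.004 and 0.0085 m and angle between the x axis of short_driver and the x axis of insert_short_driver, either way round below 0.15 rad and x of cutter in the frame of insert_cutter between -0.01 and 0.01 m and y of cutter in the frame of insert_cutter between -0.008 and 0.008 m and z of cutter in the frame of insert_cutter between 0.004 and 0.0085 m and angle between the x axis of cutter and the x axis of insert_cutter, either way round below 0.15 rad and x of torque_wrench in the frame of insert_wrench between 0.003 and 0.023 m and y of torque_wrench in the frame of insert_wrench between -0.008 and 0.008 m and z of torque_wrench in the frame of insert_wrench between 0.004 and 0.0085 m and angle between the x axis of torque_wrench and the x axis of insert_wrench, either way round below 0.15 rad); the robot touches nothing.
It fails at once if the pen is moved more than 30 mm (distance of black_pen from where it was at the start of the episode above 0.03 m).
It also fails if it takes over 125 s, if anything falls off the work surface, if the arm or the gripper's body presses on something with over 40 N, if the wrist force passes 120 N, or if a joint passes its speed limit or range.

## Working session

There is one attempt and no reset: what is moved stays moved. The work goes in short steps, Python scripts to look and compute and a tool call to move; the robot and the scene stay as the last step left them, time stands still between calls to the robot, and variables do not carry over. Pictures are saved under pics/ and viewed, and the job is handed in when it is done.

Besides the shell and the picture viewer there is one more tool, called after "Emit:" by a JSON object that holds its "api" and its "payload", one argument or row to a line. arm_command: Moves the arm, as the interface text tells. Its arguments: {"type":"object","properties":{"moves":{"type":"array"},"squeeze":{"type":"number"}},"required":["moves"]}

```bash
mkdir -p pics; cat > h.py <<'E'
import numpy as np, cv2
from workcell import bot
from scipy.spatial.transform import Rotation as R
def K(m,h=384):
    f=h/2/np.tan(np.radians(m['vfov'])/2); return np.array([[f,0,m['cx']],[0,f,m['cy']],[0,0,1.]])
def cam(name,st=None):
    m=bot.camera_model(name)
    if 'extrinsics' in m: T=np.array(m['extrinsics'])
    else:
        st=st or bot.observe(); A=np.eye(4);A[:3,:3]=R.from_euler('xyz',st['tool_rot']).as_matrix() if np.size(st['tool_rot'])==3 else np.array(st['tool_rot']); A[:3,3]=st['position']; T=A@np.array(m['mount'])
    return K(m),np.array(m['dist_coeffs'],float),T
def pts(c,uv,d):
    k,dc,T=c
    uv=np.asarray(uv,float).reshape(-1,1,2); n=cv2.undistortPoints(uv,k,dc)[:,0]
    d=np.asarray(d).reshape(-1,1); p=np.hstack([n*d,d]); return p@T[:3,:3].T+T[:3,3]
def cloud(c,depth,mask=None):
    ok=depth>0
    if mask is not None: ok&=mask
    v,u=np.nonzero(ok); return pts(c,np.stack([u,v],1),depth[v,u])
def plane(c,uv,z):
    a=pts(c,uv,np.ones(len(np.reshape(uv,(-1,2))))); o=c[2][:3,3]; d=a-o; return o+d*((z-o[2])/d[:,2:3])
def save(n,img,s=1.5):
    cv2.imwrite(n,cv2.resize(img[:,:,::-1],None,fx=s,fy=s,interpolation=cv2.INTER_CUBIC))
E
python3 - <<'E'
from h import *
st=bot.observe(); print(st)
for n in ['scene','side','wrist']:
    p,d=bot.grab_frame(n); save(f'pics/{n}0.png',p); np.savez(f'{n}0.npz',p=p,d=d); print(n,bot.camera_model(n),(d>0).mean())
E
```

```text
{'clock': 0.0, 'qpos': array([-0.07023078,  0.52202328, -0.03632945,  1.59996463,  0.02116432,
        1.02107225, -0.11278323]), 'qd': array([ 0.00027761, -0.00090788,  0.00293268, -0.00054119,  0.00105563,
       -0.000197  ,  0.00099986]), 'joint_efforts': array([-4.24098413e-03, -9.27110124e+01,  1.97758444e+00, -3.69928443e+01,
        1.76317629e-02,  8.19846697e-03, -6.58496788e-05]), 'position': array([ 6.24661225e-01, -5.09335575e-06,  2.04235459e-01]), 'tool_rot': array([-1.57084022e+00,  1.08345127e-03,  1.98901311e-05]), 'force': array([-0.21536199, -0.13698161, -0.52293136]), 'moment': array([0.02588822, 0.01057912, 0.02468293]), 'grip_width': 0.08533663537518109}
scene {'vfov': 53.97580158208207, 'cx': 254.38677307627526, 'cy': 193.81893419569886, 'dist_coeffs': array([-0.10375733,  0.        ,  0.        ,  0.        ,  0.        ]), 'extrinsics': array([[-0.81924806, -0.41311942,  0.39769959,  0.11125412],
       [-0.57306019,  0.56460168, -0.59399239,  0.63317111],
       [ 0.02084794, -0.71453291, -0.69929112,  0.77260971],
       [ 0.        ,  0.        ,  0.     
[... 336 characters left out ...]
-0.73416505],
       [-0.00818426, -0.78215085, -0.62303537,  0.77524309],
       [ 0.        ,  0.        ,  0.        ,  1.        ]])} 0.9959818522135416
wrist {'vfov': 60.42549663726969, 'cx': 255.6499108447221, 'cy': 181.00963983076764, 'dist_coeffs': array([-0.04705806,  0.        ,  0.        ,  0.        ,  0.        ]), 'mount': array([[ 9.99999984e-01, -1.02075680e-04,  1.46308238e-04,
        -5.77965119e-04],
       [-1.68619450e-04, -2.73036512e-01,  9.62003656e-01,
        -1.68465268e-01],
       [-5.82496862e-05, -9.62003666e-01, -2.73036525e-01,
         6.97471400e-02],
       [ 0.00000000e+00,  0.00000000e+00,  0.00000000e+00,
         1.00000000e+00]])} 0.9959309895833334
```

View pics/scene0.png

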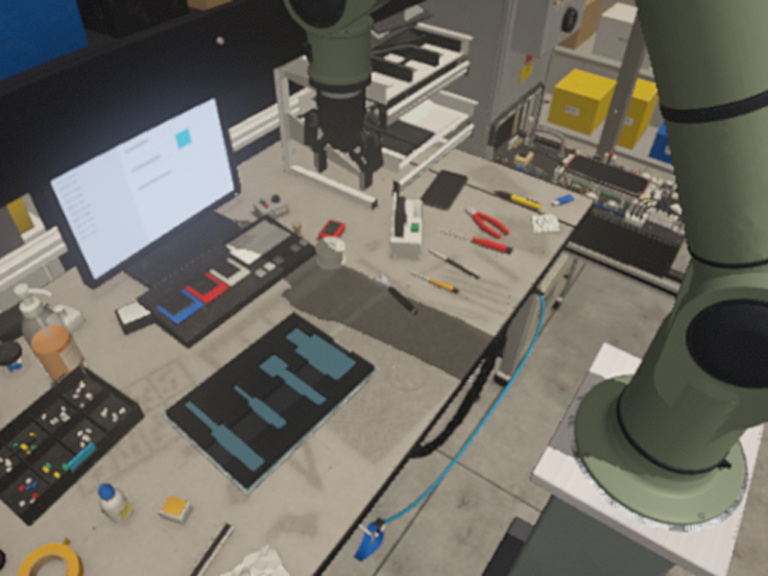

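View pics/side0.png

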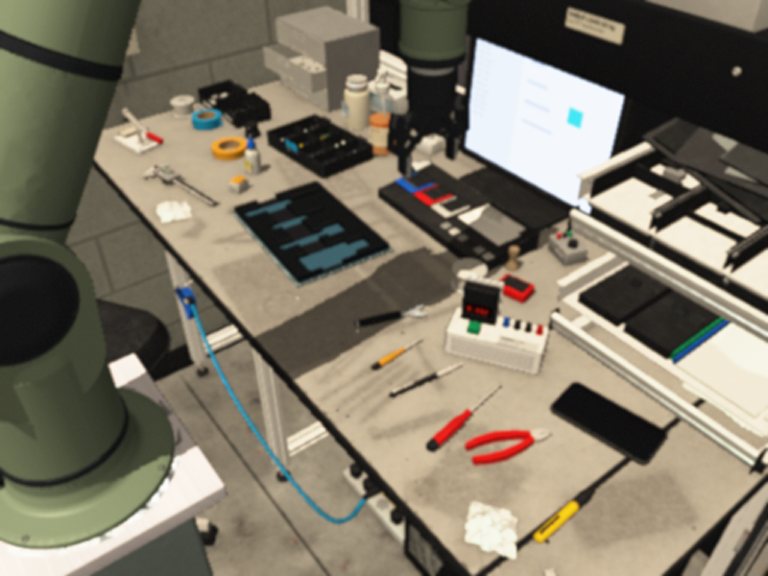

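View pics/wrist0.png

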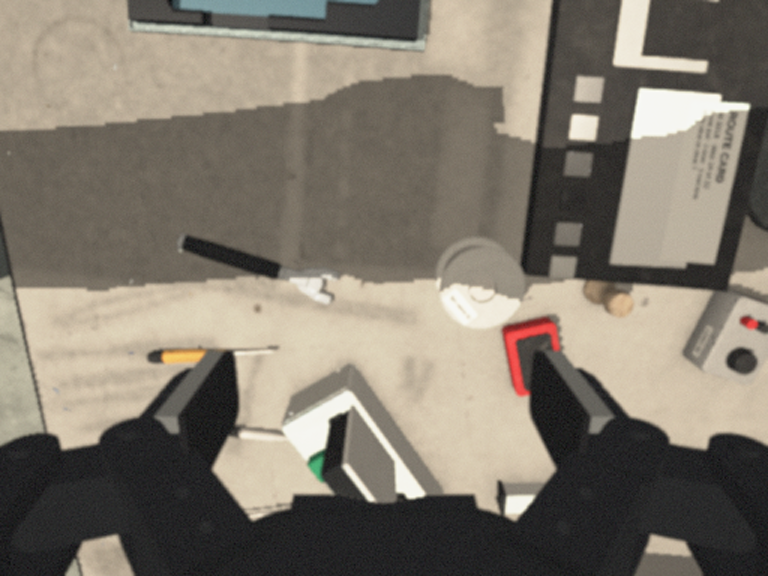

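```bash
python3 - <<'E'
from h import *
names=['long_driver','short_driver','cutter','torque_wrench','black_pen','insert_long_driver','insert_short_driver','insert_cutter','insert_wrench','tool_tray']
for cn in ['scene','side']:
    f=np.load(f'{cn}0.npz'); c=cam(cn); vis=f['p'].copy()
    for i,n in enumerate(names):
        r=bot.masks_of(n,cn)
        for q in r[:2]:
            m=q['mask']; P=cloud(c,f['d'],m)
            if not n.startswith('ins') and n!='tool_tray': P=P[(P[:,2]>-.01)&(P[:,2]<.04)]
            if len(P)<10: continue
            (cx,cy),(w,h),a=cv2.minAreaRect((P[:,:2]*1000).astype(np.float32))
            b=cv2.boxPoints(((cx,cy),(w,h),a))
            e=b[1]-b[0] if np.linalg.norm(b[1]-b[0])>np.linalg.norm(b[2]-b[1]) else b[2]-b[1]
            print(cn,n,round(q['p'],2),'c',np.round([cx,cy],1),'wh',np.round([w,h],1),'ang',round(np.degrees(np.arctan2(e[1],e[0])),1),'z',np.round(np.percentile(P[:,2],[5,50,95])*1000,1),q['box'])
            if q is r[0]: vis[m]=vis[m]//2+np.array(cv2.applyColorMap(np.uint8([[i*25]]),2)[0,0])//2
    save(f'pics/{cn}0m.png',vis)
print(bot.observe()['clock'])
E
```

```text
scene long_driver 0.49 c [ 442.1 -282.4] wh [90.7 40.8] ang 9.9 z [-2.6  8.9 15.6] [311.1, 157.8, 343.6, 166.9]
scene long_driver 0.4 c [ 457.5 -103.9] wh [60.1  8.5] ang 2.6 z [ 3.4  7.4 10.1] [289.1, 184.9, 306.1, 191.8]
scene short_driver 0.7 c [506.8 373.1] wh [291.7 147.2] ang 43.3 z [-1.9  1.4  5.3] [108.6, 264.4, 233.2, 327.3]
scene cutter 0.81 c [ 482.5 -346.6] wh [ 57.6 117.5] ang -29.9 z [-5.2  4.2  9. ] [310.3, 137.6, 339.1, 160.2]
scene torque_wrench 0.62 c [522.3 -31.5] wh [ 24.2 124. ] ang -14.6 z [-1.7  7.2 12.6] [246.3, 181.8, 277.1, 208.8]
scene torque_wrench 0.56 c [ 489.5 -346.2] wh [ 63.2 125.7] ang -15.4 z [-5.5  2.5  8.9] [308.5, 137.7, 338.6, 158.5]
scene insert_long_driver 0.87 c [565.5 387.4] wh [ 74.7 198.1] ang -4.2 z [ 3.9 13.9 17.7] [111.9, 259.1, 187.9, 327.6]
scene insert_short_driver 0.75 c [560.3 316.3] wh [ 72.6 197.5] ang -4.3 z [ 4.3 14.7 17.9] [132.8, 241.2, 208.0, 301.2]
scene insert_cutter 0.81 c [547.9 166.4] wh [ 90.5 197.2] ang -4.9 z [ 4.   8.8 17.6] [178.0, 206.2, 253.9, 267.0]
scene insert_wrench 0.88 c [560.9 244.5] wh [ 76.9 210.8] ang -
[... 833 characters left out ...]
98.9]
side insert_long_driver 0.58 c [574.9 398.1] wh [213.4 116.6] ang 0.6 z [ 5.2 15.9 20. ] [154.8, 118.6, 217.4, 148.6]
side insert_short_driver 0.9 c [562.1 316.9] wh [ 84.4 196.7] ang -3.9 z [ 6.5 16.7 20. ] [163.5, 130.1, 230.7, 159.1]
side insert_cutter 0.9 c [559.9 170.3] wh [ 78.3 213. ] ang -5.2 z [ 5.3 10.8 19.5] [189.9, 149.3, 261.3, 186.9]
side insert_cutter 0.35 c [484.1 244.3] wh [159.7 349.1] ang -62.6 z [-1.1  3.   6.7] [156.4, 141.9, 257.6, 190.6]
side insert_wrench 0.72 c [557.2 243.1] wh [ 80.2 197.9] ang -3.6 z [ 6.2 15.8 19.7] [174.7, 140.9, 243.4, 175.6]
side tool_tray 0.48 c [482.  244.1] wh [156.7 347.6] ang -62.7 z [-1.1  3.5  7.1] [156.6, 137.9, 260.1, 193.2]
1.15
```

View pics/side0m.png

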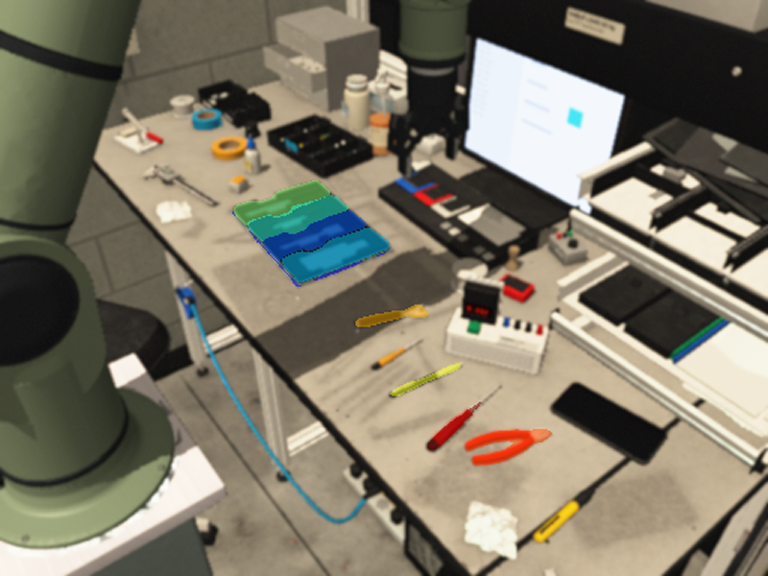

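View pics/scene0m.png

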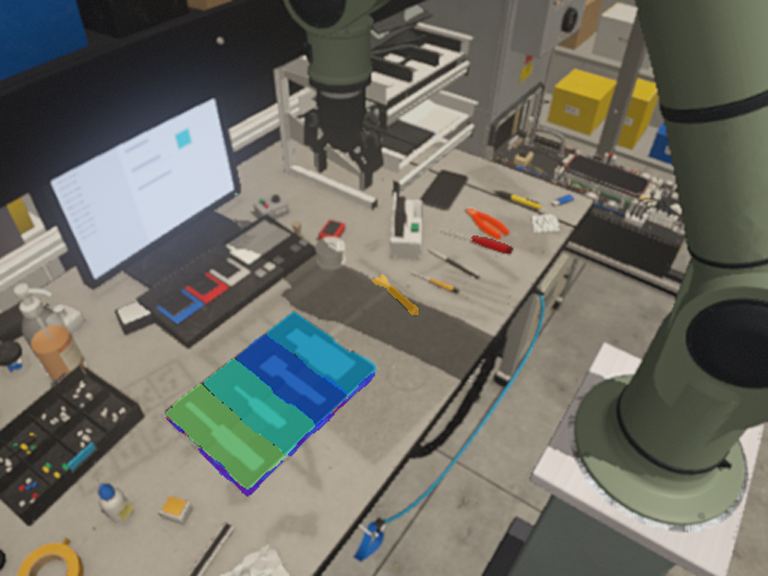

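Emit:
{"api": "arm_command", "payload": {
  "moves": [
    {"ry":-0.12,"y":-4},
    {"ry":-0.24,"y":-8,"z":-2},
    {"ry":-0.36,"y":-10,"x":-2,"z":-5},
    {"ry":-0.48,"y":-10,"x":-5,"z":-8},
    {"ry":-0.6,"y":-10,"x":-8,"z":-11}
  ]
}}

```text
invalid input at $.moves[0]: expected keys rx, ry, rz, x, y, z, gripper
```

```bash
cat >> h.py <<'E'
def go(pos,yaw,st=None):
    """relative move (cm, rad about tool y) to tool-down pose; yaw = world angle of tool x"""
    st=st or bot.observe()
    A=R.from_euler('xyz',st['tool_rot']); B=R.from_euler('xyz',[-np.pi/2,0,yaw])
    t=A.inv().apply(np.array(pos)-st['position'])*100; r=(A.inv()*B).as_rotvec()
    print('clock',round(st['clock'],2),'pos',np.round(st['position'],4),'rot',np.round(st['tool_rot'],3),'g',round(st['grip_width'],4),'q7',round(st['qpos'][6],2)); print(' need xyz cm',np.round(t,2),'rxyz',np.round(r,3))
E
python3 -c "
from h import *
go([.45,-.18,.30],np.pi/2)"
```

```text
clock 1.15 pos [ 0.625  -0.      0.2048] rot [-1.571  0.    -0.   ] g 0.0857 q7 -0.11
 need xyz cm [-17.5   -9.52 -18.  ] rxyz [-0.    -1.571 -0.   ]
```

All keys required.

Emit:
{"api": "arm_command", "payload": {
  "moves": [
    {"rx":0,"ry":-0.12,"rz":0,"x":0,"y":-4,"z":0,"gripper":1},
    {"rx":0,"ry":-0.24,"rz":0,"x":0,"y":-8,"z":-1,"gripper":1},
    {"rx":0,"ry":-0.36,"rz":0,"x":-2,"y":-10,"z":-4,"gripper":1},
    {"rx":0,"ry":-0.48,"rz":0,"x":-4,"y":-10,"z":-7,"gripper":1},
    {"rx":0,"ry":-0.6,"rz":0,"x":-7,"y":-10,"z":-10,"gripper":1}
  ]
}}

```text
clock: 1.57
position: [0.5559, -0.1004, 0.3058]
tool_rot: [-1.573, -0.002, 0.607]
force: [0.2, -0.8, -0.5]
grip_width: 0.0854
```

```bash
python3 -c "
from h import *
go([.45,-.18,.30],np.pi/2)"
```

```text
clock 1.57 pos [ 0.5559 -0.1004  0.3058] rot [-1.573 -0.002  0.607] g 0.0854 q7 0.63
 need xyz cm [-13.24   0.55  -0.5 ] rxyz [ 0.002 -0.964  0.001]
```

Emit:
{"api": "arm_command", "payload": {
  "moves": [
    {"rx":0,"ry":-0.12,"rz":0,"x":-3,"y":0,"z":0,"gripper":1},
    {"rx":0,"ry":-0.24,"rz":0,"x":-6,"y":0,"z":0,"gripper":1},
    {"rx":0,"ry":-0.36,"rz":0,"x":-9,"y":0,"z":0,"gripper":1},
    {"rx":0,"ry":-0.48,"rz":0,"x":-11,"y":0.5,"z":0,"gripper":1},
    {"rx":0,"ry":-0.6,"rz":0,"x":-13.2,"y":0.5,"z":-0.5,"gripper":1}
  ]
}}

```text
clock: 1.98
position: [0.4479, -0.1783, 0.2996]
tool_rot: [-1.571, 0.0, 1.206]
force: [0.5, -0.8, 0.4]
grip_width: 0.0853
```

Emit:
{"api": "arm_command", "payload": {
  "moves": [
    {"rx":0,"ry":-0.12,"rz":0,"x":0,"y":0,"z":0,"gripper":1},
    {"rx":0,"ry":-0.24,"rz":0,"x":0,"y":0,"z":0,"gripper":1},
    {"rx":0,"ry":-0.364,"rz":0,"x":0,"y":0,"z":0,"gripper":1},
    {"rx":0,"ry":-0.364,"rz":0,"x":0,"y":0,"z":0,"gripper":1}
  ]
}}

```text
clock: 2.32
position: [0.4493, -0.1783, 0.2999]
tool_rot: [-1.571, 0.0, 1.57]
force: [0.6, 0.8, -0.5]
grip_width: 0.0857
```

```bash
cat > meas.py <<'E'
from h import *
import sys
tag=sys.argv[1]; names=sys.argv[2:]
st=bot.observe(); p,d=bot.grab_frame('wrist'); c=cam('wrist',st); np.savez(f'{tag}.npz',p=p,d=d,T=c[2])
vis=p.copy()
for i,n in enumerate(names):
    for q in bot.masks_of(n,'wrist')[:2]:
        m=q['mask']; P=cloud(c,d,m)
        if 'insert' not in n: P=P[(P[:,2]>.002)&(P[:,2]<.03)]
        if len(P)<10: continue
        (cx,cy),(w,h),a=cv2.minAreaRect((P[:,:2]*1000).astype(np.float32)); b=cv2.boxPoints(((cx,cy),(w,h),a))
        e=b[1]-b[0] if np.linalg.norm(b[1]-b[0])>np.linalg.norm(b[2]-b[1]) else b[2]-b[1]
        if e[0]<0:e=-e
        mu=P[:,:2].mean(0)*1000; w_,v_=np.linalg.eigh(np.cov(P[:,:2].T)); v=v_[:,1]*np.sign(v_[0,1])
        print(n,round(q['p'],2),'rect',np.round([cx,cy],1),np.round([w,h],1),'ang',round(np.degrees(np.arctan2(e[1],e[0])),1),'pca',np.round(mu,1),round(np.degrees(np.arctan2(v[1],v[0])),1),'z',np.round(np.percentile(P[:,2],[5,50,95])*1000,1),np.round(q['box']))
        if q['p']>.4: vis[m]=vis[m]//2+np.array(cv2.applyColorMap(np.uint8([[i*40]]),2)[0,0])//2
save(f'pics/{tag}.png',p); save(f'pics/{tag}m.png',vis)
print(st['clock'],st['position'],st['tool_rot'])
E
python3 meas.py w1 long_driver short_driver cutter torque_wrench black_pen
```

```text
long_driver 0.9 rect [ 467.3 -269.9] [139.   17.2] ang 10.2 pca [ 445.4 -272.4] 8.8 z [ 8.5 13.7 16.4] [176. 103. 202. 199.]
short_driver 0.58 rect [ 479.7 -105.3] [95.6 11.5] ang 2.7 pca [ 462.2 -106.5] 3.8 z [ 5.3  9.1 11.3] [302. 126. 314. 190.]
cutter 0.94 rect [ 495.4 -341.1] [ 44.2 123.8] ang -19.3 pca [ 488.1 -338.7] -20.3 z [ 4.5 10.3 12.2] [130. 130. 168. 207.]
torque_wrench 0.82 rect [528.2 -25.5] [ 28.7 121.3] ang -22.7 pca [530.4 -31.9] -17.9 z [ 5.5 10.1 13.9] [333. 152. 374. 230.]
torque_wrench 0.67 rect [ 482.7 -105.1] [103.8  11.5] ang 2.7 pca [ 468.8 -106. ] 3.7 z [ 5.1  8.9 11.2] [300. 128. 314. 193.]
2.3167 [ 0.44933482 -0.17826745  0.29993455] [-1.57105029e+00  7.43487646e-05  1.57036356e+00]
```

View pics/w1m.png

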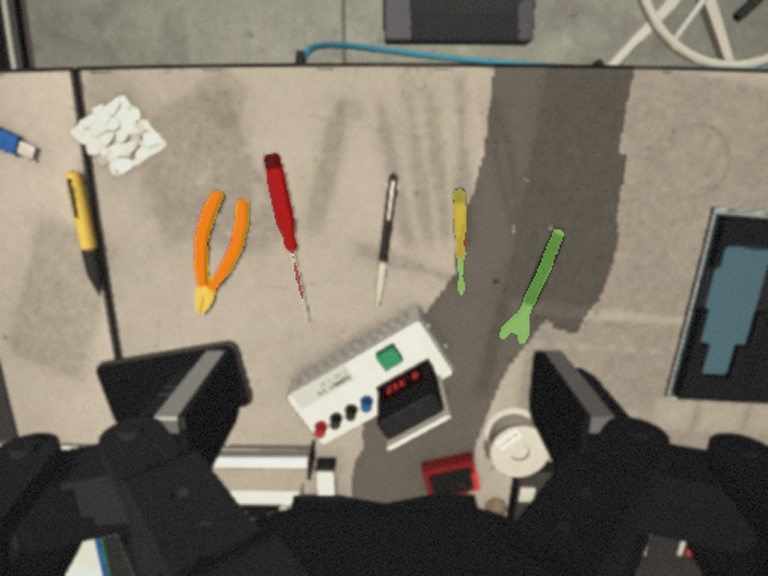

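```bash
cat > fit.py <<'E'
from h import *
def fit(P,u0,L,end_to_origin,grip):
    """P Nx3 m; u0 direction to blade; fit first L m from handle end"""
    u=np.array(u0,float);u/=np.linalg.norm(u)
    for _ in range(5):
        s=P[:,:2]@u; e=np.percentile(s,0.7); Q=P[(s<e+L)][:,:2]
        n=np.array([-u[1],u[0]])
        # centre per slice from min/max edges
        b=np.linspace(e+.003,e+L,12); xs=[];ys=[]
        for a,c in zip(b[:-1],b[1:]):
            q=P[(s>=a)&(s<c)][:,:2]
            if len(q)>5: t=q@n; xs.append((a+c)/2); ys.append((np.percentile(t,3)+np.percentile(t,97))/2)
        k,m=np.polyfit(xs,ys,1); u2=u+k*n; u2/=np.linalg.norm(u2); E=u*e+n*(k*e+m); u=u2
    s=P[:,:2]@u; e=s.min()
    r={'end':E,'u':u,'org':E+u*end_to_origin,'grip':E+u*(end_to_origin-grip),'ang':np.degrees(np.arctan2(u[1],u[0])),'wid':np.ptp(np.percentile(P[(s<e+L)][:,:2]@np.array([-u[1],u[0]]),[2,98]))}
    return r
SPEC={'long_driver':(.08,.0825,.025,.006),'short_driver':(.055,.0525,.020,.003),'torque_wrench':(.07,.0615,.012,.004)}
if __name__=='__main__':
    f=np.load('w1.npz'); p,d,T=f['p'],f['d'],f['T']; m=bot.camera_model('wrist'); c=(K(m),np.array(m['dist_coeffs']),T)
    for n,(L,eo,g,zm) in SPEC.items():
        q=bot.masks_of(n,'wrist')[0]; P=cloud(c,d,q['mask']); P=P[(P[:,2]>zm)&(P[:,2]<.03)]
        r=fit(P,[1,0],L,eo,g); print(n,{k:np.round(v*1000 if k!='ang' else v,1) if k!='u' else np.round(v,3) for k,v in r.items()})
    print(bot.observe()['clock'])
E
python3 fit.py
```

```text
long_driver {'end': array([ 399.5, -280.1]), 'u': array([0.989, 0.151]), 'org': array([ 481.1, -267.7]), 'grip': array([ 456.4, -271.4]), 'ang': np.float64(8.7), 'wid': np.float64(15.0)}
short_driver {'end': array([ 432.2, -108. ]), 'u': array([0.998, 0.062]), 'org': array([ 484.6, -104.7]), 'grip': array([ 464.6, -106. ]), 'ang': np.float64(3.5), 'wid': np.float64(11.2)}
torque_wrench {'end': array([469.8, -11.6]), 'u': array([ 0.95 , -0.313]), 'org': array([528.2, -30.8]), 'grip': array([516.8, -27.1]), 'ang': np.float64(-18.3), 'wid': np.float64(10.2)}
2.7667
```

```bash
python3 -c "
from h import *
go([.5168,-.0271,.12],1.251)"
```

```text
clock 2.77 pos [ 0.4495 -0.178   0.2998] rot [-1.571 -0.     1.563] g 0.0855 q7 1.76
 need xyz cm [15.15 17.98 -6.62] rxyz [-0.     0.312 -0.   ]
```

Emit:
{"api": "arm_command", "payload": {
  "moves": [
    {"rx":0,"ry":0.1,"rz":0,"x":4,"y":0,"z":-1,"gripper":0},
    {"rx":0,"ry":0.2,"rz":0,"x":8,"y":0,"z":-3,"gripper":0},
    {"rx":0,"ry":0.312,"rz":0,"x":11.5,"y":2,"z":-5,"gripper":0},
    {"rx":0,"ry":0.312,"rz":0,"x":14,"y":5,"z":-6,"gripper":0},
    {"rx":0,"ry":0.312,"rz":0,"x":15.15,"y":9,"z":-6.62,"gripper":0}
  ]
}}

```text
clock: 3.18
position: [0.5161, -0.0294, 0.2239]
tool_rot: [-1.575, -0.003, 1.252]
force: [1.8, 0.1, -0.5]
grip_width: 0.0429
```

Emit:
{"api": "arm_command", "payload": {
  "moves": [
    {"rx":0,"ry":0,"rz":0,"x":0,"y":3,"z":0,"gripper":0},
    {"rx":0,"ry":0,"rz":0,"x":0,"y":6,"z":0,"gripper":0},
    {"rx":0,"ry":0,"rz":0,"x":0,"y":9,"z":0,"gripper":0},
    {"rx":0,"ry":0,"rz":0,"x":0,"y":9,"z":0,"gripper":0}
  ]
}}

```text
clock: 3.52
position: [0.511, -0.0328, 0.1284]
tool_rot: [-1.564, 0.002, 1.252]
force: [-0.5, -0.1, -1.1]
grip_width: 0.0427
```

```bash
python3 -c "
from h import *
go([.5168,-.0271,.003],1.251)
p,d=bot.grab_frame('wrist');save('pics/w2.png',p)"
```

```text
clock 3.52 pos [ 0.511  -0.0328  0.1284] rot [-1.564  0.002  1.252] g 0.0427 q7 1.04
 need xyz cm [ 0.75 12.53 -0.46] rxyz [-0.007  0.001 -0.002]
```

View pics/w2.png

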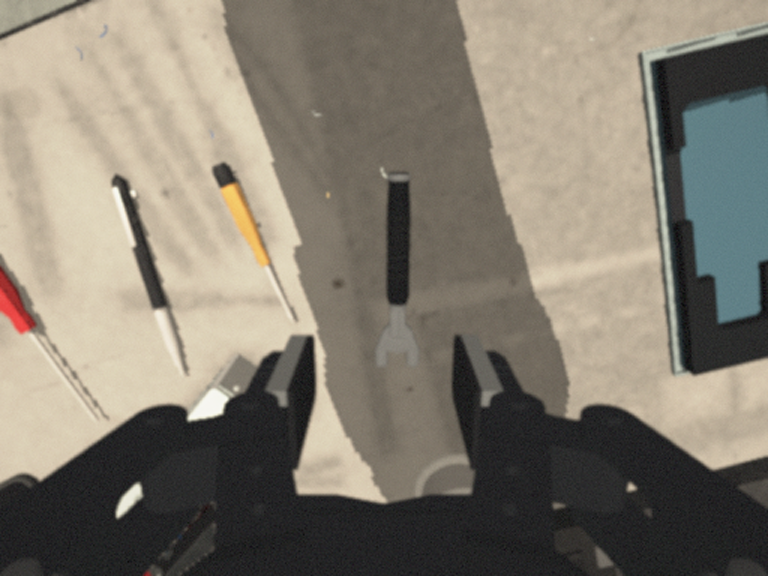

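Emit:
{"api": "arm_command", "payload": {
  "moves": [
    {"rx":0.007,"ry":0,"rz":0,"x":0.5,"y":3,"z":-0.3,"gripper":0},
    {"rx":0.007,"ry":0,"rz":0,"x":0.7,"y":6,"z":-0.4,"gripper":0},
    {"rx":0.007,"ry":0,"rz":0,"x":0.75,"y":8,"z":-0.46,"gripper":0},
    {"rx":0.007,"ry":0,"rz":0,"x":0.75,"y":9,"z":-0.46,"gripper":0},
    {"rx":0.007,"ry":0,"rz":0,"x":0.75,"y":9,"z":-0.46,"gripper":0}
  ]
}}

```text
clock: 3.98
position: [0.5204, -0.0274, 0.0427]
tool_rot: [-1.563, 0.0, 1.252]
force: [-0.6, 0.6, -0.8]
grip_width: 0.0425
```

```bash
python3 -c "
from h import *
go([.5168,-.0271,.003],1.251)
p,d=bot.grab_frame('wrist');save('pics/w3.png',p);go([.5168,-.0271,.003],1.251)"
```

```text
clock 3.98 pos [ 0.5204 -0.0274  0.0427] rot [-1.563  0.     1.252] g 0.0425 q7 0.98
 need xyz cm [-0.09  3.98  0.32] rxyz [-0.008  0.001 -0.   ]
clock 4.03 pos [ 0.5209 -0.0274  0.0438] rot [-1.564  0.     1.252] g 0.0423 q7 0.98
 need xyz cm [-0.1   4.08  0.37] rxyz [-0.007  0.001 -0.   ]
```

View pics/w3.png

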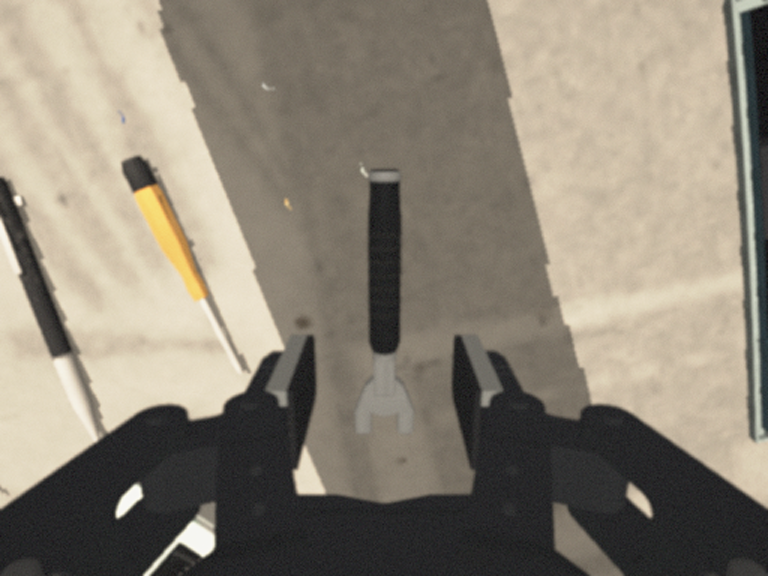

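Emit:
{"api": "arm_command", "payload": {
  "moves": [
    {"rx":-0.007,"ry":0,"rz":0,"x":-0.1,"y":1.5,"z":0.3,"gripper":0},
    {"rx":-0.007,"ry":0,"rz":0,"x":-0.1,"y":2.8,"z":0.35,"gripper":0},
    {"rx":-0.007,"ry":0,"rz":0,"x":-0.1,"y":3.6,"z":0.35,"gripper":0},
    {"rx":-0.007,"ry":0,"rz":0,"x":-0.1,"y":3.9,"z":0.35,"gripper":0},
    {"rx":-0.007,"ry":0,"rz":0,"x":-0.1,"y":3.9,"z":0.35,"gripper":0}
  ],
  "squeeze": 50
}}

```text
clock: 4.45
position: [0.517, -0.0271, 0.0045]
tool_rot: [-1.571, -0.0, 1.252]
force: [0.5, 0.3, -0.8]
grip_width: 0.0428
```

```bash
python3 -c "
from h import *
go([.5168,-.0271,.003],1.251); print(bot.observe()['force'])"
```

```text
clock 4.45 pos [ 0.517  -0.0271  0.0045] rot [-1.571 -0.     1.252] g 0.0428 q7 0.95
 need xyz cm [-0.    0.15  0.02] rxyz [0.001 0.001 0.   ]
[ 0.53438551  0.33319007 -0.80347331]
```

Emit:
{"api": "arm_command", "payload": {
  "moves": [
    {"rx":0,"ry":0,"rz":0,"x":0,"y":0.2,"z":0,"gripper":-0.3},
    {"rx":0,"ry":0,"rz":0,"x":0,"y":0.2,"z":0,"gripper":-1},
    {"rx":0,"ry":0,"rz":0,"x":0,"y":0.2,"z":0,"gripper":-1},
    {"rx":0,"ry":0,"rz":0,"x":0,"y":0.2,"z":0,"gripper":-1},
    {"rx":0,"ry":0,"rz":0,"x":0,"y":0.2,"z":0,"gripper":-1}
  ],
  "squeeze": 50
}}

```text
clock: 4.87
position: [0.5167, -0.0271, 0.0021]
tool_rot: [-1.571, -0.0, 1.252]
force: [-0.3, -0.2, -0.5]
grip_width: 0.0003
```

Emit:
{"api": "arm_command", "payload": {
  "moves": [
    {"rx":0,"ry":0,"rz":0,"x":0,"y":0,"z":0,"gripper":-1},
    {"rx":0,"ry":0,"rz":0,"x":0,"y":0,"z":0,"gripper":-1},
    {"rx":0,"ry":0,"rz":0,"x":0,"y":0,"z":0,"gripper":-1}
  ],
  "squeeze": 50
}}

```text
clock: 5.12
position: [0.5165, -0.027, 0.0019]
tool_rot: [-1.571, -0.0, 1.252]
force: [0.9, 0.9, 0.1]
grip_width: 0.0003
```

```bash
python3 -c "
from h import *
p,d=bot.grab_frame('wrist');save('pics/w4.png',p)
p,d=bot.grab_frame('side');save('pics/s4.png',p[80:250,180:360],4)"
```

```text
(no output)
```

View pics/w4.png

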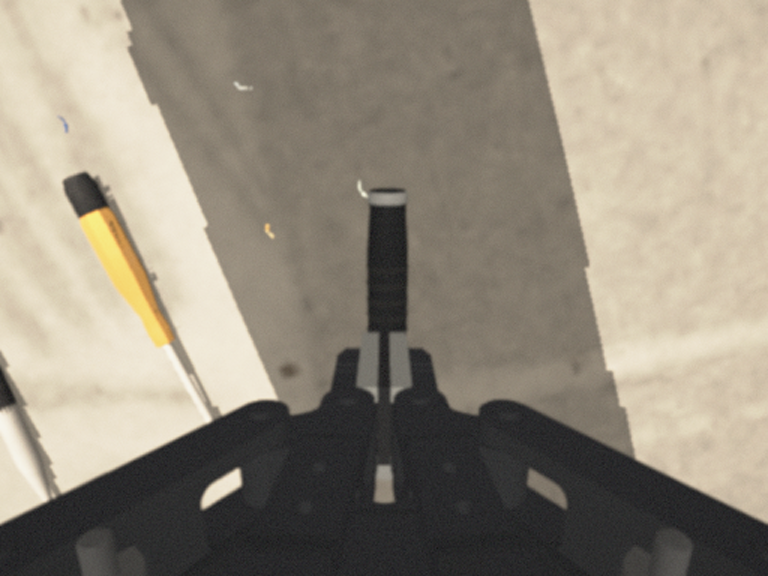

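View pics/s4.png

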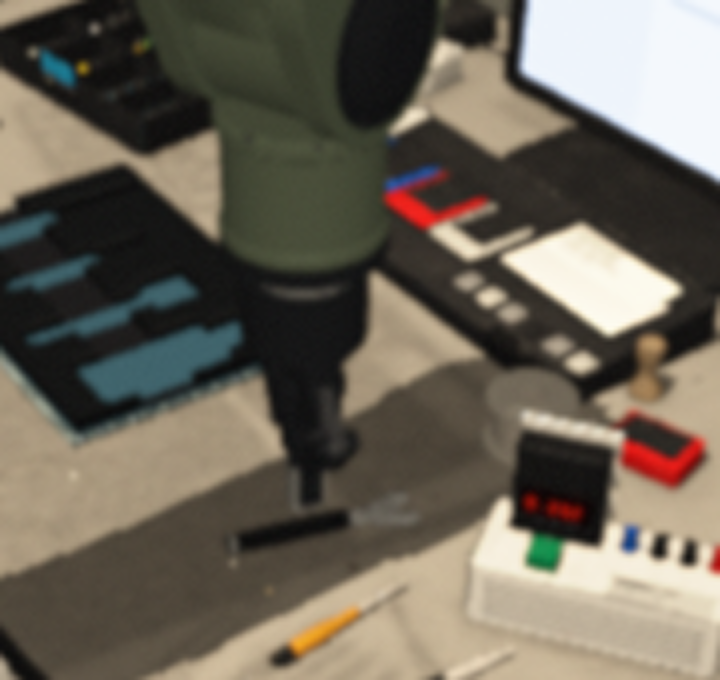

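```bash
python3 -c "
from h import *
st=bot.observe();p,d=bot.grab_frame('wrist');c=cam('wrist',st)
for u,v in [(246,226),(267,226),(246,240),(267,240),(246,255),(267,255),(256,225),(256,250),(256,210),(256,180),(256,160),(200,180),(300,180)]:
    print((u,v),np.round(pts(c,[[u,v]],[d[v,u]])[0]*1000,1), p[v,u])
save('pics/w5.png',p[190:300,190:320],6)
"
```

```text
(246, 226) [503.6 -26.9  38.5] [119 115 107]
(267, 226) [506.9 -18.3  37.5] [122 119 111]
(246, 240) [503.9 -26.6  51.8] [121 118 111]
(267, 240) [506.8 -18.8  51.1] [122 117 110]
(246, 255) [504.1 -26.3  63.8] [117 116 107]
(267, 255) [506.6 -19.2  63.4] [116 113 104]
(256, 225) [505.1 -22.8  37. ] [28 32 29]
(256, 250) [505.6 -23.   59.2] [35 37 32]
(256, 210) [507.1 -23.5  13.1] [35 38 39]
(256, 180) [491.9 -18.4  13.9] [39 38 34]
(256, 160) [482.8 -15.4  11.7] [40 38 38]
(200, 180) [486.3 -48.4  -0.7] [130 122 107]
(300, 180) [503.3   2.8  -0.8] [130 121 108]
```

View pics/w5.png

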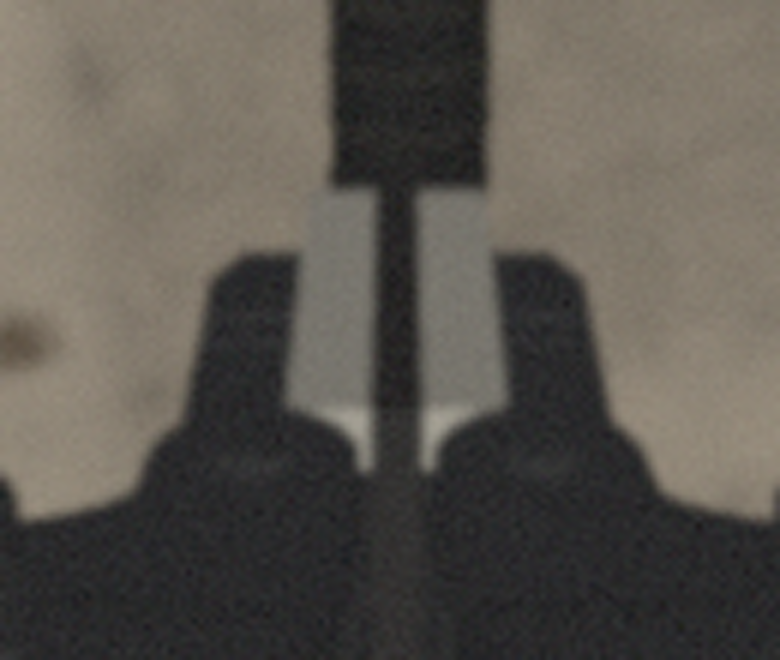

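```bash
python3 -c "
from h import *
print(bot.pinch_z)
p,d=bot.grab_frame('side');c=cam('side')
for u,v in [(257,190),(257,195),(257,198),(257,201),(258,203),(257,205),(257,207),(257,209)]:
    print((u,v),np.round(pts(c,[[u,v]],[d[v,u]])[0]*1000,1), p[v,u])
p,d=bot.grab_frame('scene');c=cam('scene');save('pics/c6.png',p[100:240,180:340],5)
f=np.load('w1.npz');d=f['d'];m=bot.camera_model('wrist');c=(K(m),np.array(m['dist_coeffs']),f['T'])
for u,v in [(150,236),(155,245),(140,240),(365,240),(375,240),(362,236)]:
    print((u,v),np.round(pts(c,[[u,v]],[d[v,u]])[0]*1000,1))
"
```

```text
0.0187
(257, 190) [519.6 -26.1  73.3] [23 23 22]
(257, 195) [490.4 -64.6  96.7] [16 16 15]
(257, 198) [496.6 -56.3  79.2] [16 17 17]
(257, 201) [508.  -41.1  54.3] [20 20 19]
(258, 203) [514.6 -36.5  41.5] [19 20 19]
(257, 205) [508.9 -39.9  40.3] [33 32 30]
(257, 207) [ 5.332e+02 -7.700e+00 -5.000e-01] [68 61 54]
(257, 209) [518.5 -27.1  13.7] [36 33 28]
(150, 236) [ 438.  -221.1  345.1]
(155, 245) [ 443.9 -220.6  341.6]
(140, 240) [ 437.3 -223.5  350.2]
(365, 240) [ 437.7 -134.2  349.4]
(375, 240) [ 437.4 -130.5  350.2]
(362, 236) [ 437.8 -134.3  345.7]
```

View pics/c6.png

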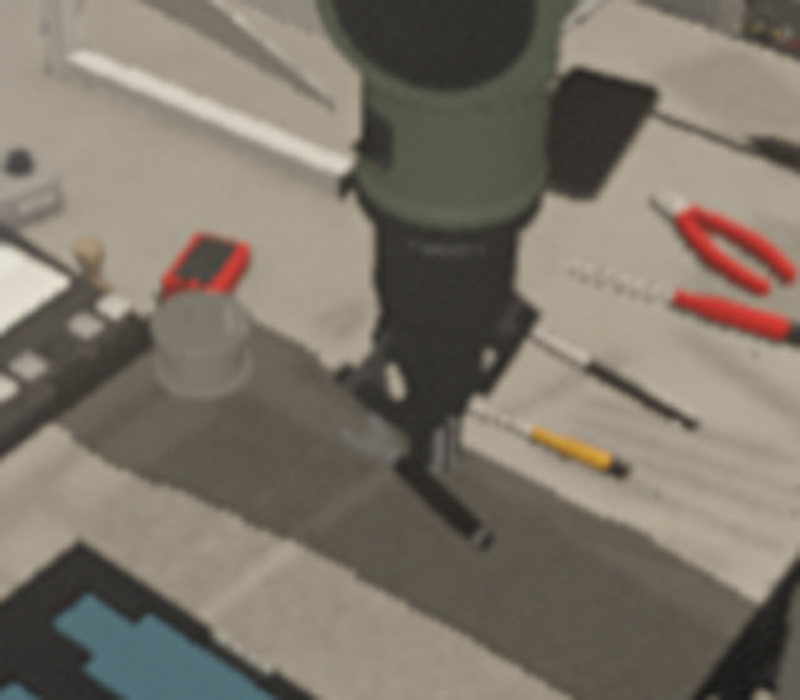

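Emit:
{"api": "arm_command", "payload": {
  "moves": [
    {"rx":0,"ry":0,"rz":0,"x":0,"y":0,"z":0,"gripper":0},
    {"rx":0,"ry":0,"rz":0,"x":0,"y":0,"z":0,"gripper":0},
    {"rx":0,"ry":0,"rz":0,"x":0,"y":0,"z":0,"gripper":0},
    {"rx":0,"ry":0,"rz":0,"x":0,"y":1,"z":0,"gripper":0},
    {"rx":0,"ry":0,"rz":0,"x":0,"y":2,"z":0,"gripper":0}
  ]
}}

```text
clock: 5.78
position: [0.5169, -0.0271, -0.0186]
tool_rot: [-1.572, -0.0, 1.252]
force: [0.2, 0.7, -0.2]
grip_width: 0.0426
```

Emit:
{"api": "arm_command", "payload": {
  "moves": [
    {"rx":0,"ry":0,"rz":0,"x":0,"y":0.4,"z":0,"gripper":0},
    {"rx":0,"ry":0,"rz":0,"x":0,"y":0.8,"z":0,"gripper":0},
    {"rx":0,"ry":0,"rz":0,"x":0,"y":1.1,"z":0,"gripper":0},
    {"rx":0,"ry":0,"rz":0,"x":0,"y":1.1,"z":0,"gripper":0}
  ]
}}

```text
clock: 6.12
position: [0.5161, -0.027, -0.0284]
tool_rot: [-1.57, 0.001, 1.252]
force: [-8.1, 0.5, 27.1]
grip_width: 0.0431
```

```bash
python3 -c "
from h import *
st=bot.observe();p,d=bot.grab_frame('wrist');c=cam('wrist',st);save('pics/w6.png',p)
np.savez('w6.npz',p=p,d=d,T=c[2])
go([.5168,-.0271,-.031],1.251)
P=cloud(c,d).reshape(-1,3)
Z=np.full(d.shape,np.nan);v,u=np.nonzero(d>0);Z[v,u]=P[:,2]*1000
for col in (200,205,208,300,305,310):
    print(col,[(r,int(Z[r,col])) for r in range(215,270,4)])
"
```

```text
clock 6.17 pos [ 0.5161 -0.027  -0.0284] rot [-1.570e+00  1.000e-03  1.252e+00] g 0.0428 q7 0.93
 need xyz cm [ 0.01  0.26 -0.07] rxyz [-0.     0.001 -0.001]
200 [(215, 0), (219, 0), (223, 4), (227, 7), (231, 12), (235, 15), (239, 19), (243, 24), (247, 24), (251, 26), (255, 25), (259, 25), (263, 25), (267, 27)]
205 [(215, 0), (219, 0), (223, 4), (227, 8), (231, 11), (235, 12), (239, 12), (243, 13), (247, 13), (251, 12), (255, 13), (259, 14), (263, 15), (267, 15)]
208 [(215, -1), (219, 0), (223, 2), (227, 3), (231, 4), (235, 4), (239, 5), (243, 4), (247, 5), (251, 6), (255, 7), (259, 7), (263, 7), (267, 8)]
300 [(215, -1), (219, 0), (223, -1), (227, 0), (231, -1), (235, 0), (239, 0), (243, 0), (247, 0), (251, 0), (255, 0), (259, 0), (263, 0), (267, -1)]
305 [(215, -1), (219, 0), (223, 4), (227, 8), (231, 9), (235, 9), (239, 9), (243, 10), (247, 10), (251, 11), (255, 12), (259, 12), (263, 12), (267, 13)]
310 [(215, 0), (219, 0), (223, 3), (227, 7), (231, 12), (235, 16), (239, 20), (243, 22), (247, 22), (251, 23), (255, 22), (259, 23), (263, 25), (267, 24)]
```

View pics/w6.png

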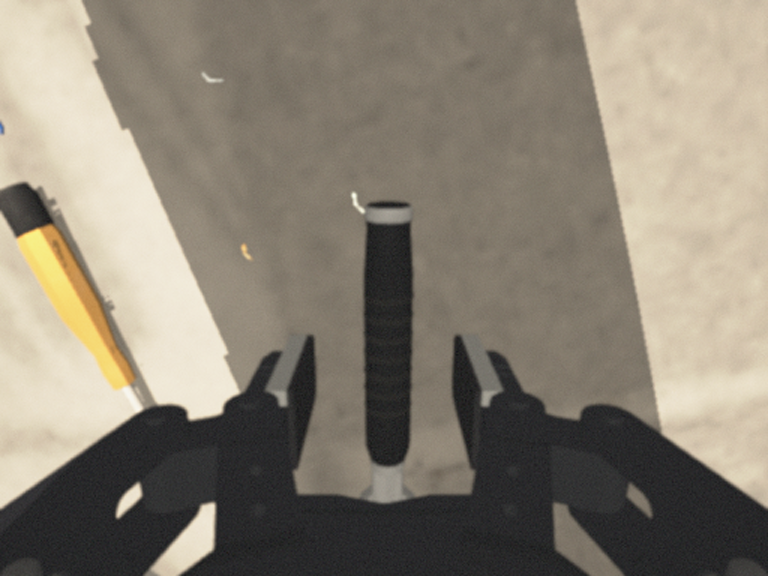

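Emit:
{"api": "arm_command", "payload": {
  "moves": [
    {"rx":0,"ry":0,"rz":0,"x":0,"y":-0.25,"z":0,"gripper":0},
    {"rx":0,"ry":0,"rz":0,"x":0,"y":-0.25,"z":0,"gripper":0}
  ]
}}

```text
clock: 6.33
position: [0.5167, -0.027, -0.0264]
tool_rot: [-1.571, -0.0, 1.252]
force: [-0.2, 0.2, 0.3]
grip_width: 0.0427
```

Emit:
{"api": "arm_command", "payload": {
  "moves": [
    {"rx":0,"ry":0,"rz":0,"x":0,"y":0,"z":0,"gripper":-0.4},
    {"rx":0,"ry":0,"rz":0,"x":0,"y":0,"z":0,"gripper":-1},
    {"rx":0,"ry":0,"rz":0,"x":0,"y":0,"z":0,"gripper":-1},
    {"rx":0,"ry":0,"rz":0,"x":0,"y":0,"z":0,"gripper":-1}
  ],
  "squeeze": 50
}}

```text
clock: 6.67
position: [0.5174, -0.027, -0.026]
tool_rot: [-1.572, -0.0, 1.252]
force: [-1.5, 1.2, 19.2]
grip_width: 0.0124
```

Emit:
{"api": "arm_command", "payload": {
  "moves": [
    {"rx":0,"ry":0,"rz":0,"x":0,"y":-0.3,"z":0,"gripper":-1},
    {"rx":0,"ry":0,"rz":0,"x":0,"y":-1,"z":0,"gripper":-1},
    {"rx":0,"ry":0,"rz":0,"x":0,"y":-3,"z":0,"gripper":-1},
    {"rx":0,"ry":0,"rz":0,"x":0,"y":-6,"z":0,"gripper":-1},
    {"rx":0,"ry":0,"rz":0,"x":0,"y":-9,"z":0,"gripper":-1}
  ]
}}

```text
clock: 7.08
position: [0.5156, -0.0269, 0.0641]
tool_rot: [-1.569, 0.001, 1.252]
force: [-0.0, -0.7, -1.0]
grip_width: 0.0127
```

Emit:
{"api": "arm_command", "payload": {
  "moves": [
    {"rx":0,"ry":0,"rz":0,"x":0,"y":-4,"z":0,"gripper":-1},
    {"rx":0,"ry":0,"rz":0,"x":0,"y":-8,"z":0,"gripper":-1},
    {"rx":0,"ry":0,"rz":0,"x":2,"y":-12,"z":0,"gripper":-1},
    {"rx":0,"ry":0,"rz":0,"x":5,"y":-14,"z":0,"gripper":-1},
    {"rx":0,"ry":0,"rz":0,"x":9,"y":-14,"z":0,"gripper":-1}
  ]
}}

```text
clock: 7.5
position: [0.5467, 0.0575, 0.2089]
tool_rot: [-1.578, -0.002, 1.248]
force: [1.4, -0.6, 0.3]
grip_width: 0.0129
```

```bash
python3 -c "
from h import *
go([.53,.244,.22],np.pi/2-.07)
"
```

```text
clock 7.5 pos [0.5467 0.0575 0.2089] rot [-1.578 -0.002  1.248] g 0.0129 q7 0.9
 need xyz cm [17.16 -1.12  7.5 ] rxyz [ 0.007 -0.253  0.001]
```

Emit:
{"api": "arm_command", "payload": {
  "moves": [
    {"rx":0,"ry":-0.08,"rz":0,"x":4,"y":-1,"z":1,"gripper":-1},
    {"rx":0,"ry":-0.16,"rz":0,"x":8,"y":-1,"z":3,"gripper":-1},
    {"rx":0,"ry":-0.25,"rz":0,"x":12,"y":-1,"z":4,"gripper":-1},
    {"rx":0,"ry":-0.25,"rz":0,"x":15,"y":-1,"z":5,"gripper":-1},
    {"rx":0,"ry":-0.25,"rz":0,"x":17,"y":-1,"z":6,"gripper":-1}
  ]
}}

```text
clock: 7.92
position: [0.5402, 0.2426, 0.2134]
tool_rot: [-1.57, -0.001, 1.505]
force: [0.0, 0.2, -1.2]
grip_width: 0.0126
```

Emit:
{"api": "arm_command", "payload": {
  "moves": [
    {"rx":0,"ry":0,"rz":0,"x":0,"y":0,"z":0,"gripper":-1},
    {"rx":0,"ry":0,"rz":0,"x":0,"y":0,"z":0,"gripper":-1}
  ]
}}

```text
clock: 8.08
position: [0.5403, 0.2398, 0.2132]
tool_rot: [-1.57, 0.0, 1.504]
force: [-0.2, -0.1, -1.0]
grip_width: 0.0125
```

```bash
python3 meas.py w7 insert_long_driver insert_short_driver insert_wrench insert_cutter torque_wrench
```

```text
insert_long_driver 0.8 rect [573.1 392.6] [ 82.8 203.4] ang -3.8 pca [562.2 389.3] -4.2 z [ 6.6 16.4 18.3] [352.  84. 426. 248.]
insert_short_driver 0.57 rect [562.5 317.1] [ 73.2 193.4] ang -4.2 pca [555.3 317.8] -3.3 z [ 6.9 16.8 18.4] [290.  78. 363. 246.]
insert_wrench 0.68 rect [547.2 245.6] [ 73.  173.8] ang -4.3 pca [523.1 250.5] 1.0 z [ 6.9 16.8 18.5] [228.  78. 295. 233.]
insert_cutter 0.71 rect [552.6 179.3] [ 92.6 193.9] ang -5.3 pca [543.6 172.7] -6.3 z [ 6.4  8.6 18.2] [163.  78. 229. 245.]
8.0833 [0.54030188 0.23980581 0.21321881] [-1.57001629e+00  8.27251905e-05  1.50434892e+00]
```

View pics/w7.png

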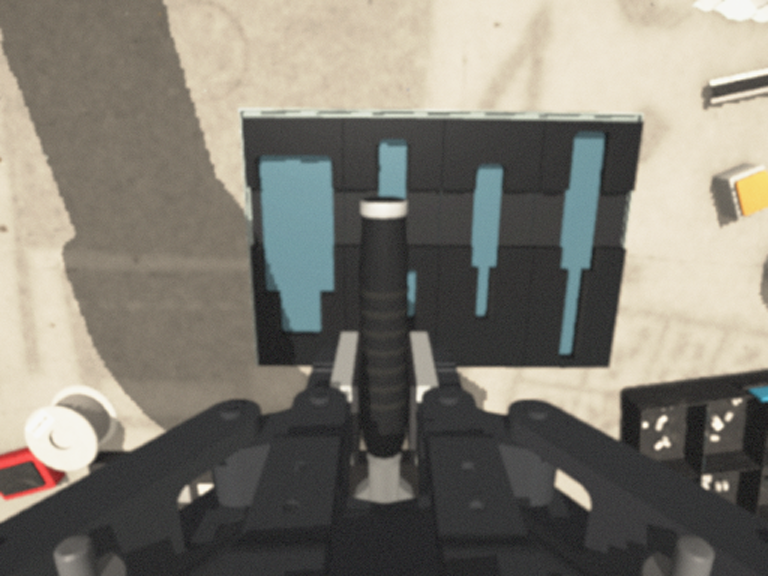

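```bash
cat > tray.py <<'E'
from h import *
f=np.load('w7.npz'); p,d,T=f['p'],f['d'],f['T']; m=bot.camera_model('wrist'); c=(K(m),np.array(m['dist_coeffs']),T)
v,u=np.nonzero(d>0); P=pts(c,np.stack([u,v],1),d[v,u]); C=p[v,u].astype(int)
lum=C.sum(1)
foam=(P[:,2]>.012)&(P[:,2]<.023)&(lum<130)&(P[:,0]>.42)&(P[:,0]<.7)&(P[:,1]>.1)&(P[:,1]<.46)
img=np.zeros(d.shape,np.uint8); img[v[foam],u[foam]]=1
img=cv2.morphologyEx(img,cv2.MORPH_OPEN,np.ones((3,3)));
n,l,s,_=cv2.connectedComponentsWithStats(img)
big=np.isin(l,[i for i in range(1,n) if s[i,4]>200]); sel=big[v,u]
Q=P[sel]; print(len(Q),np.median(Q[:,2]))
r=cv2.minAreaRect((Q[:,:2]*1000).astype(np.float32)); print('foam rect',r)
blue=(C[:,2]-C[:,0]>25)&(P[:,2]<.016)&(P[:,2]>.0)&(P[:,0]>.42)&(P[:,0]<.7)&(P[:,1]>.1)&(P[:,1]<.46)
img=np.zeros(d.shape,np.uint8); img[v[blue],u[blue]]=1
n,l,s,_=cv2.connectedComponentsWithStats(img)
for i in range(1,n):
    if s[i,4]<100: continue
    k=l[v,u]==i; q=P[k]; print(s[i,4],'z',np.round(np.median(q[:,2])*1000,1),[np.round(x,1) for x in cv2.minAreaRect((q[:,:2]*1000).astype(np.float32))])
h=(lum<150)&(P[:,2]>.12)
A=np.linalg.inv(T)
E
python3 tray.py
python3 - <<'E'
import sys; sys.path.insert(0,'.')
from h import *
f=np.load('w7.npz');p,d,T=f['p'],f['d'],f['T'];m=bot.camera_model('wrist');c=(K(m),np.array(m['dist_coeffs']),T)
# wrench points in tool frame
c2=(c[0],c[1],np.array(m['mount']))
for v in range(132,300,12):
    row=[(u,*np.round(pts(c2,[[u,v]],[d[v,u]])[0]*1000,1)) for u in (245,255,265) ]
    print(v,row)
E
```

```text
1059 0.01713555020712776
foam rect ((597.30859375, 149.32794189453125), (28.58057403564453, 97.41194152832031), 87.08588409423828)
2257 z 7.4 [array([568.9, 388.8]), array([ 26. , 176.1]), np.float64(86.0)]
644 z 7.5 [array([498. , 249.7]), array([19.1, 41. ]), np.float64(86.2)]
4679 z 7.4 [array([553.1, 173.2]), array([ 54.9, 137.7]), np.float64(85.8)]
1340 z 7.5 [array([559. , 317.9]), array([ 20.7, 117.2]), np.float64(87.2)]
100 z 7.6 [array([591.2, 258.8]), array([ 4.9, 27. ]), np.float64(86.9)]
132 [(245, np.float64(-3.9), np.float64(-31.6), np.float64(52.1)), (255, np.float64(0.2), np.float64(-31.3), np.float64(52.1)), (265, np.float64(4.4), np.float64(-31.0), np.float64(52.0))]
144 [(245, np.float64(-3.8), np.float64(-37.5), np.float64(48.1)), (255, np.float64(0.2), np.float64(-39.0), np.float64(48.3)), (265, np.float64(4.2), np.float64(-36.4), np.float64(47.9))]
156 [(245, np.float64(-3.9), np.float64(-36.7), np.float64(43.0)), (255, np.float64(0.2), np.float64(-38.6), np.float64(43.4)), (265, np.float64(4.3), np.float64(-37.5), np.float64(43.2))]
168 [(245, np.float64(-3.9),
[... 1351 characters left out ...]
-0.3)), (255, np.float64(0.2), np.float64(-39.0), np.float64(0.9)), (265, np.float64(4.6), np.float64(-38.5), np.float64(0.6))]
264 [(245, np.float64(-4.3), np.float64(-37.0), np.float64(-6.1)), (255, np.float64(0.2), np.float64(-40.0), np.float64(-4.4)), (265, np.float64(4.6), np.float64(-37.5), np.float64(-5.8))]
276 [(245, np.float64(-4.4), np.float64(-37.0), np.float64(-12.3)), (255, np.float64(0.2), np.float64(-38.5), np.float64(-11.3)), (265, np.float64(4.7), np.float64(-37.8), np.float64(-11.7))]
288 [(245, np.float64(-4.4), np.float64(-37.0), np.float64(-18.6)), (255, np.float64(0.2), np.float64(-40.0), np.float64(-16.5)), (265, np.float64(4.8), np.float64(-37.2), np.float64(-18.4))]
```

```bash
python3 -c "
from h import *
go([.536,.2467,.05],1.499)
"
```

```text
clock 8.38 pos [0.5413 0.2376 0.2135] rot [-1.571  0.     1.501] g 0.0123 q7 0.8
 need xyz cm [ 0.87 16.35  0.59] rxyz [ 0.     0.002 -0.   ]
```

Emit:
{"api": "arm_command", "payload": {
  "moves": [
    {"rx":0,"ry":0,"rz":0,"x":0.8,"y":4,"z":0.5,"gripper":-1},
    {"rx":0,"ry":0,"rz":0,"x":0.8,"y":8,"z":0.5,"gripper":-1},
    {"rx":0,"ry":0,"rz":0,"x":0.8,"y":12,"z":0.5,"gripper":-1},
    {"rx":0,"ry":0,"rz":0,"x":0.8,"y":15,"z":0.5,"gripper":-1},
    {"rx":0,"ry":0,"rz":0,"x":0.8,"y":16.5,"z":0.5,"gripper":-1}
  ]
}}

```text
clock: 8.8
position: [0.535, 0.2455, 0.0447]
tool_rot: [-1.567, 0.002, 1.501]
force: [-0.4, 0.6, -1.5]
grip_width: 0.0128
```

Emit:
{"api": "arm_command", "payload": {
  "moves": [
    {"rx":0,"ry":0,"rz":0,"x":0,"y":0,"z":0,"gripper":-1},
    {"rx":0,"ry":0,"rz":0,"x":0,"y":0,"z":0,"gripper":-1}
  ]
}}

```text
clock: 8.97
position: [0.5366, 0.2466, 0.0484]
tool_rot: [-1.57, 0.0, 1.501]
force: [0.1, 0.6, 0.9]
grip_width: 0.0125
```

```bash
python3 -c "
from h import *
go([.536,.2467,-.0165],1.499)
p,d=bot.grab_frame('wrist');save('pics/w8.png',p)
"
```

```text
clock 8.97 pos [0.5366 0.2466 0.0484] rot [-1.57   0.     1.501] g 0.0125 q7 0.69
 need xyz cm [0.01 6.49 0.05] rxyz [-0.001  0.002 -0.   ]
```

View pics/w8.png

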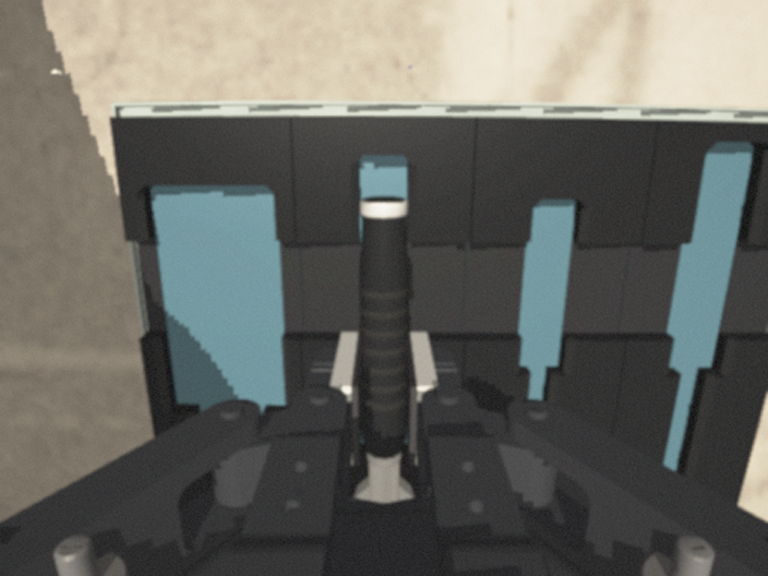

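Well aligned with its cut-out. Lower slowly.

Emit:
{"api": "arm_command", "payload": {
  "moves": [
    {"rx":0,"ry":0,"rz":0,"x":0,"y":2,"z":0,"gripper":-1},
    {"rx":0,"ry":0,"rz":0,"x":0,"y":3.5,"z":0,"gripper":-1},
    {"rx":0,"ry":0,"rz":0,"x":0,"y":4.5,"z":0,"gripper":-1},
    {"rx":0,"ry":0,"rz":0,"x":0,"y":5,"z":0,"gripper":-1},
    {"rx":0,"ry":0,"rz":0,"x":0,"y":5,"z":0,"gripper":-1}
  ]
}}

```text
clock: 9.43
position: [0.5367, 0.247, -0.0015]
tool_rot: [-1.571, 0.0, 1.502]
force: [-0.2, -0.1, -1.0]
grip_width: 0.0126
```

Emit:
{"api": "arm_command", "payload": {
  "moves": [
    {"rx":0,"ry":0,"rz":0,"x":0,"y":0.4,"z":0,"gripper":-1},
    {"rx":0,"ry":0,"rz":0,"x":0,"y":0.8,"z":0,"gripper":-1},
    {"rx":0,"ry":0,"rz":0,"x":0,"y":1.2,"z":0,"gripper":-1},
    {"rx":0,"ry":0,"rz":0,"x":0,"y":1.5,"z":0,"gripper":-1},
    {"rx":0,"ry":0,"rz":0,"x":0,"y":1.5,"z":0,"gripper":-1}
  ]
}}

```text
clock: 9.85
position: [0.5364, 0.2469, -0.0172]
tool_rot: [-1.57, 0.0, 1.502]
force: [-0.3, -0.6, -0.3]
grip_width: 0.013
```

Emit:
{"api": "arm_command", "payload": {
  "moves": [
    {"rx":0,"ry":0,"rz":0,"x":0,"y":0.1,"z":0,"gripper":-1},
    {"rx":0,"ry":0,"rz":0,"x":0,"y":0.1,"z":0,"gripper":-0.2},
    {"rx":0,"ry":0,"rz":0,"x":0,"y":0.1,"z":0,"gripper":-0.2},
    {"rx":0,"ry":0,"rz":0,"x":0,"y":0,"z":0,"gripper":-0.2},
    {"rx":0,"ry":0,"rz":0,"x":0,"y":-1,"z":0,"gripper":-0.2}
  ]
}}

```text
clock: 10.27
position: [0.5358, 0.2466, -0.0074]
tool_rot: [-1.569, 0.001, 1.502]
force: [0.1, 0.2, -0.2]
grip_width: 0.0339
```

Emit:
{"api": "arm_command", "payload": {
  "moves": [
    {"rx":0,"ry":0,"rz":0,"x":0,"y":-4,"z":0,"gripper":-0.2},
    {"rx":0,"ry":0,"rz":0,"x":0,"y":-8,"z":0,"gripper":-0.2},
    {"rx":0,"ry":0,"rz":0,"x":0,"y":-12,"z":0,"gripper":-0.2},
    {"rx":0,"ry":0,"rz":0,"x":0,"y":-16,"z":0,"gripper":-0.2},
    {"rx":0,"ry":0,"rz":0,"x":0,"y":-20,"z":0,"gripper":-0.2}
  ]
}}

```text
clock: 10.68
position: [0.5361, 0.2469, 0.1965]
tool_rot: [-1.571, -0.0, 1.502]
force: [1.4, 0.2, -0.2]
grip_width: 0.0342
```

```bash
python3 meas.py w9 torque_wrench; python3 -c "
from h import *
go([.4646,-.106,.2],np.pi/2+np.radians(3.5))
"
```

```text
torque_wrench 0.72 rect [547.7 246.5] [ 27.7 126.4] ang -4.6 pca [546.6 246.6] -4.0 z [ 7.8 18.3 21.7] [242. 106. 268. 215.]
10.6833 [0.53610275 0.2468615  0.19645042] [-1.57129259e+00 -4.58326367e-04  1.50235001e+00]
clock 10.78 pos [0.5389 0.2484 0.2006] rot [-1.579 -0.005  1.502] g 0.0341 q7 0.77
 need xyz cm [-35.87  -0.15   4.97] rxyz [ 0.009 -0.13   0.004]
```

View pics/w9.png

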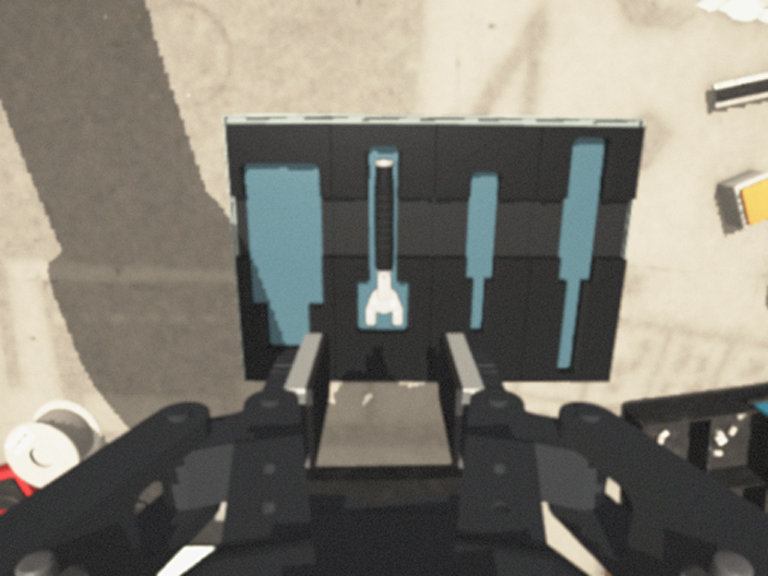

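Emit:
{"api": "arm_command", "payload": {
  "moves": [
    {"rx":0,"ry":-0.03,"rz":0,"x":-4,"y":0,"z":1,"gripper":-0.2},
    {"rx":0,"ry":-0.06,"rz":0,"x":-8,"y":0,"z":2,"gripper":-0.2},
    {"rx":0,"ry":-0.09,"rz":0,"x":-12,"y":0,"z":3,"gripper":-0.2},
    {"rx":0,"ry":-0.13,"rz":0,"x":-16,"y":0,"z":4,"gripper":-0.2},
    {"rx":0,"ry":-0.13,"rz":0,"x":-20,"y":0,"z":5,"gripper":-0.2}
  ]
}}

```text
clock: 11.2
position: [0.4719, 0.0493, 0.1941]
tool_rot: [-1.572, 0.0, 1.635]
force: [1.5, -0.4, 1.0]
grip_width: 0.0339
```

```bash
python3 -c "
from h import *
go([.4646,-.106,.06],1.632)
"
```

```text
clock 11.2 pos [0.4719 0.0493 0.1941] rot [-1.572  0.     1.635] g 0.0339 q7 1.24
 need xyz cm [-15.45  13.41   1.73] rxyz [ 0.001  0.003 -0.   ]
```

Emit:
{"api": "arm_command", "payload": {
  "moves": [
    {"rx":0,"ry":0,"rz":0,"x":-4,"y":0,"z":0.5,"gripper":-0.2},
    {"rx":0,"ry":0,"rz":0,"x":-8,"y":0,"z":1,"gripper":-0.2},
    {"rx":0,"ry":0,"rz":0,"x":-12,"y":0,"z":1.7,"gripper":-0.2},
    {"rx":0,"ry":0,"rz":0,"x":-15,"y":2,"z":1.7,"gripper":-0.2},
    {"rx":0,"ry":0,"rz":0,"x":-15.45,"y":6,"z":1.7,"gripper":-0.2}
  ]
}}

```text
clock: 11.62
position: [0.4674, -0.1105, 0.1365]
tool_rot: [-1.578, 0.004, 1.625]
force: [1.8, -1.0, -0.3]
grip_width: 0.0338
```

Emit:
{"api": "arm_command", "payload": {
  "moves": [
    {"rx":0,"ry":0,"rz":0,"x":0,"y":3,"z":0,"gripper":-0.2},
    {"rx":0,"ry":0,"rz":0,"x":0,"y":6,"z":0,"gripper":-0.2},
    {"rx":0,"ry":0,"rz":0,"x":0,"y":7,"z":0,"gripper":-0.2},
    {"rx":0,"ry":0,"rz":0,"x":0,"y":7,"z":0,"gripper":-0.2}
  ]
}}

```text
clock: 11.95
position: [0.4644, -0.104, 0.0622]
tool_rot: [-1.568, -0.001, 1.632]
force: [-0.5, 0.4, 0.1]
grip_width: 0.0341
```

```bash
python3 -c "
from h import *
go([.4646,-.106,-.025],1.632)
p,d=bot.grab_frame('wrist');save('pics/w10.png',p)
"
```

```text
clock 11.95 pos [ 0.4644 -0.104   0.0622] rot [-1.568e+00 -1.000e-03  1.632e+00] g 0.0341 q7 1.47
 need xyz cm [-0.21  8.72 -0.04] rxyz [-0.003  0.     0.001]
```

View pics/w10.png

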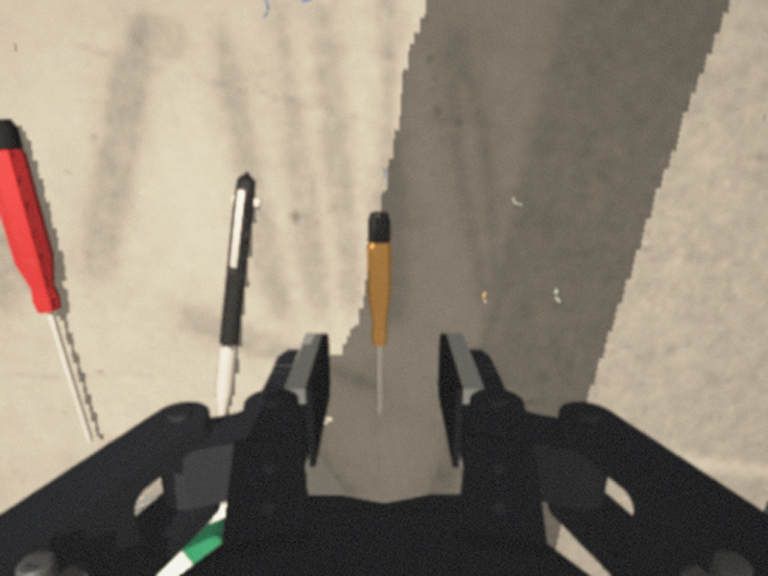

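Emit:
{"api": "arm_command", "payload": {
  "moves": [
    {"rx":0,"ry":0,"rz":0,"x":-0.15,"y":3,"z":0,"gripper":-0.2},
    {"rx":0,"ry":0,"rz":0,"x":-0.2,"y":5.5,"z":0,"gripper":-0.2},
    {"rx":0,"ry":0,"rz":0,"x":-0.2,"y":7.5,"z":0,"gripper":-0.2},
    {"rx":0,"ry":0,"rz":0,"x":-0.2,"y":8.3,"z":0,"gripper":-0.2},
    {"rx":0,"ry":0,"rz":0,"x":-0.2,"y":8.3,"z":0,"gripper":-0.2}
  ]
}}

```text
clock: 12.42
position: [0.4658, -0.1062, -0.0194]
tool_rot: [-1.571, 0.0, 1.632]
force: [-0.4, 0.3, 0.1]
grip_width: 0.0341
```

```bash
python3 -c "
from h import *
go([.4646,-.106,-.025],1.632)
p,d=bot.grab_frame('wrist');save('pics/w11.png',p)
"
```

```text
clock 12.42 pos [ 0.4658 -0.1062 -0.0194] rot [-1.571  0.     1.632] g 0.0341 q7 1.4
 need xyz cm [0.03 0.56 0.12] rxyz [-0.  0. -0.]
```

View pics/w11.png

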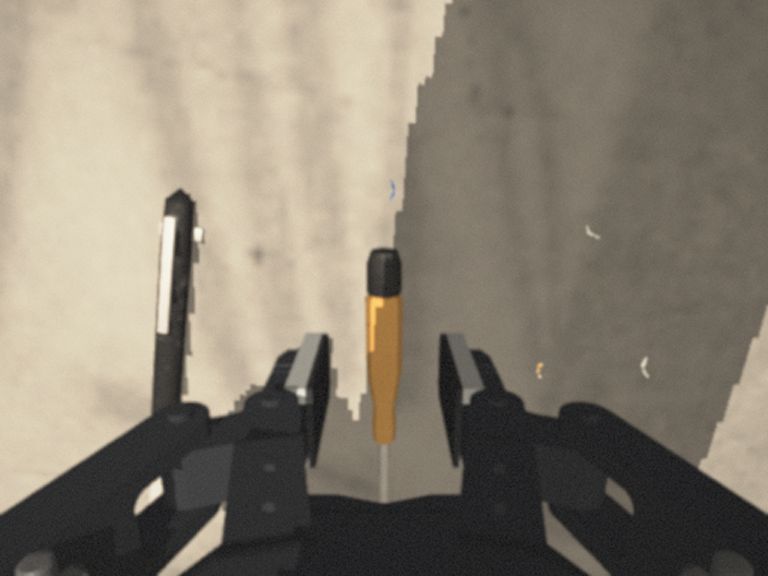

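Emit:
{"api": "arm_command", "payload": {
  "moves": [
    {"rx":0,"ry":0,"rz":0,"x":0,"y":0.3,"z":0.1,"gripper":-0.2},
    {"rx":0,"ry":0,"rz":0,"x":0,"y":0.5,"z":0.1,"gripper":-0.3},
    {"rx":0,"ry":0,"rz":0,"x":0,"y":0.5,"z":0.1,"gripper":-1},
    {"rx":0,"ry":0,"rz":0,"x":0,"y":0.5,"z":0.1,"gripper":-1},
    {"rx":0,"ry":0,"rz":0,"x":0,"y":0.5,"z":0.1,"gripper":-1}
  ],
  "squeeze": 40
}}

```text
clock: 12.88
position: [0.465, -0.1066, -0.0239]
tool_rot: [-1.572, 0.0, 1.632]
force: [-1.7, 0.8, 9.8]
grip_width: 0.01
```

Emit:
{"api": "arm_command", "payload": {
  "moves": [
    {"rx":0,"ry":0,"rz":0,"x":0,"y":0,"z":0,"gripper":-1},
    {"rx":0,"ry":0,"rz":0,"x":0,"y":-0.3,"z":0,"gripper":-1},
    {"rx":0,"ry":0,"rz":0,"x":0,"y":-1,"z":0,"gripper":-1},
    {"rx":0,"ry":0,"rz":0,"x":0,"y":-4,"z":0,"gripper":-1},
    {"rx":0,"ry":0,"rz":0,"x":0,"y":-8,"z":0,"gripper":-1}
  ]
}}

```text
clock: 13.3
position: [0.4629, -0.1059, 0.0551]
tool_rot: [-1.567, -0.001, 1.633]
force: [0.0, -0.6, 0.7]
grip_width: 0.0095
```

Emit:
{"api": "arm_command", "payload": {
  "moves": [
    {"rx":0,"ry":0,"rz":0,"x":0,"y":-4,"z":0,"gripper":-1},
    {"rx":0,"ry":0,"rz":0,"x":0,"y":-8,"z":0,"gripper":-1},
    {"rx":0,"ry":0,"rz":0,"x":0,"y":-12,"z":0,"gripper":-1},
    {"rx":0,"ry":0,"rz":0,"x":3,"y":-14,"z":0,"gripper":-1},
    {"rx":0,"ry":0,"rz":0,"x":7,"y":-14,"z":0,"gripper":-1}
  ]
}}

```text
clock: 13.72
position: [0.4621, -0.0383, 0.2003]
tool_rot: [-1.578, 0.002, 1.626]
force: [2.1, 0.1, -0.4]
grip_width: 0.0096
```

```bash
cat > held.py <<'E'
from h import *
import sys
st=bot.observe(); p,d=bot.grab_frame('wrist'); save(f'pics/{sys.argv[1]}.png',p)
m=bot.camera_model('wrist'); c2=(K(m),np.array(m['dist_coeffs'],float),np.array(m['mount']))
v,u=np.nonzero(d>0); P=pts(c2,np.stack([u,v],1),d[v,u])*1000
sel=(P[:,1]>-52)&(P[:,1]<0)&(np.abs(P[:,0])<40)&(P[:,2]>12)
Q=P[sel]
print('n',len(Q),'handle end tool z',np.round(np.percentile(Q[:,2],[98,99.5]),1))
for z in range(12,80,8):
    q=Q[(Q[:,2]>=z)&(Q[:,2]<z+8)]
    if len(q)>8: print(z+4,'x lo/hi/mid',np.round([np.percentile(q[:,0],3),np.percentile(q[:,0],97),(np.percentile(q[:,0],3)+np.percentile(q[:,0],97))/2],1),'top y',round(np.percentile(q[:,1],10),1))
E
python3 held.py w12;  python3 -c "
from h import *
go([.51,.3,.2],1.499)
"
```

```text
n 1364 handle end tool z [34.4 34.5]
16 x lo/hi/mid [-8.8  8.8 -0. ] top y -41.8
24 x lo/hi/mid [-4.6  5.5  0.5] top y -34.5
32 x lo/hi/mid [-4.1  5.   0.5] top y -34.2
clock 13.77 pos [ 0.4608 -0.0289  0.1986] rot [-1.576e+00 -1.000e-03  1.635e+00] g 0.0098 q7 1.42
 need xyz cm [32.5  -0.06 -7.03] rxyz [0.005 0.136 0.002]
```

Emit:
{"api": "arm_command", "payload": {
  "moves": [
    {"rx":0,"ry":0.04,"rz":0,"x":4,"y":0,"z":-1,"gripper":-1},
    {"rx":0,"ry":0.08,"rz":0,"x":8,"y":0,"z":-2,"gripper":-1},
    {"rx":0,"ry":0.12,"rz":0,"x":12,"y":0,"z":-3,"gripper":-1},
    {"rx":0,"ry":0.136,"rz":0,"x":16,"y":0,"z":-4,"gripper":-1},
    {"rx":0,"ry":0.136,"rz":0,"x":20,"y":0,"z":-5,"gripper":-1}
  ]
}}

```text
clock: 14.18
position: [0.4976, 0.1681, 0.1961]
tool_rot: [-1.571, 0.0, 1.495]
force: [1.2, -0.2, -0.3]
grip_width: 0.0095
```

```bash
python3 -c "
from h import *
go([.5406,.3181,.12],1.499)
"
```

```text
clock 14.18 pos [0.4976 0.1681 0.1961] rot [-1.571  0.     1.495] g 0.0095 q7 0.86
 need xyz cm [15.29  7.61 -3.14] rxyz [ 0.    -0.004 -0.   ]
```

Emit:
{"api": "arm_command", "payload": {
  "moves": [
    {"rx":0,"ry":0,"rz":0,"x":4,"y":0,"z":-1,"gripper":-1},
    {"rx":0,"ry":0,"rz":0,"x":8,"y":0,"z":-2,"gripper":-1},
    {"rx":0,"ry":0,"rz":0,"x":12,"y":1,"z":-3,"gripper":-1},
    {"rx":0,"ry":0,"rz":0,"x":15,"y":4,"z":-3.1,"gripper":-1},
    {"rx":0,"ry":0,"rz":0,"x":15.3,"y":7.6,"z":-3.1,"gripper":-1}
  ]
}}

```text
clock: 14.6
position: [0.5403, 0.3235, 0.1207]
tool_rot: [-1.573, -0.006, 1.501]
force: [1.2, 1.1, -0.7]
grip_width: 0.0093
```

Emit:
{"api": "arm_command", "payload": {
  "moves": [
    {"rx":0,"ry":0,"rz":0,"x":0,"y":3,"z":0,"gripper":-1},
    {"rx":0,"ry":0,"rz":0,"x":0,"y":6,"z":0,"gripper":-1},
    {"rx":0,"ry":0,"rz":0,"x":0,"y":7.5,"z":0,"gripper":-1},
    {"rx":0,"ry":0,"rz":0,"x":0,"y":7.5,"z":0,"gripper":-1},
    {"rx":0,"ry":0,"rz":0,"x":0,"y":7.5,"z":0,"gripper":-1}
  ]
}}

```text
clock: 15.02
position: [0.54, 0.3164, 0.0447]
tool_rot: [-1.57, 0.0, 1.496]
force: [0.2, -0.1, 1.1]
grip_width: 0.0094
```

```bash
python3 -c "
from h import *
go([.5406,.3181,-.0155],1.499)
p,d=bot.grab_frame('wrist');save('pics/w13.png',p)
"
```

```text
clock 15.02 pos [0.54   0.3164 0.0447] rot [-1.57   0.     1.496] g 0.0094 q7 0.58
 need xyz cm [ 0.18  6.02 -0.05] rxyz [-0.001 -0.003 -0.   ]
```

View pics/w13.png

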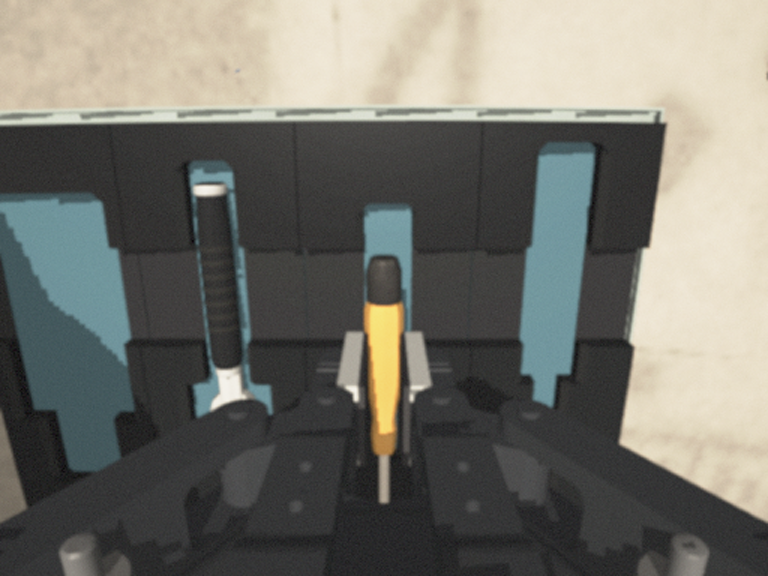

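Emit:
{"api": "arm_command", "payload": {
  "moves": [
    {"rx":0,"ry":0,"rz":0,"x":0.15,"y":1.5,"z":0,"gripper":-1},
    {"rx":0,"ry":0,"rz":0,"x":0.2,"y":3,"z":0,"gripper":-1},
    {"rx":0,"ry":0,"rz":0,"x":0.2,"y":4.2,"z":0,"gripper":-1},
    {"rx":0,"ry":0,"rz":0,"x":0.2,"y":4.7,"z":0,"gripper":-1},
    {"rx":0,"ry":0,"rz":0,"x":0.2,"y":4.7,"z":0,"gripper":-1}
  ]
}}

```text
clock: 15.48
position: [0.5397, 0.3179, -0.0041]
tool_rot: [-1.569, 0.001, 1.496]
force: [0.3, 0.7, -0.1]
grip_width: 0.0095
```

Emit:
{"api": "arm_command", "payload": {
  "moves": [
    {"rx":0,"ry":0,"rz":0,"x":0,"y":0.4,"z":0,"gripper":-1},
    {"rx":0,"ry":0,"rz":0,"x":0,"y":0.8,"z":0,"gripper":-1},
    {"rx":0,"ry":0,"rz":0,"x":0,"y":1.1,"z":0,"gripper":-1},
    {"rx":0,"ry":0,"rz":0,"x":0,"y":1.3,"z":0,"gripper":-1},
    {"rx":0,"ry":0,"rz":0,"x":0,"y":1.3,"z":0,"gripper":-1}
  ]
}}

```text
clock: 15.9
position: [0.5405, 0.3184, -0.0157]
tool_rot: [-1.571, 0.0, 1.496]
force: [-0.0, -0.4, -0.1]
grip_width: 0.0095
```

Emit:
{"api": "arm_command", "payload": {
  "moves": [
    {"rx":0,"ry":0,"rz":0,"x":0,"y":0,"z":0,"gripper":-0.2},
    {"rx":0,"ry":0,"rz":0,"x":0,"y":0,"z":0,"gripper":-0.2},
    {"rx":0,"ry":0,"rz":0,"x":0,"y":0,"z":0,"gripper":-0.2},
    {"rx":0,"ry":0,"rz":0,"x":0,"y":-0.5,"z":0,"gripper":-0.2},
    {"rx":0,"ry":0,"rz":0,"x":0,"y":-2,"z":0,"gripper":-0.2}
  ]
}}

```text
clock: 16.32
position: [0.5394, 0.3178, 0.0035]
tool_rot: [-1.569, 0.002, 1.496]
force: [0.1, -1.1, -0.2]
grip_width: 0.0342
```

Emit:
{"api": "arm_command", "payload": {
  "moves": [
    {"rx":0,"ry":0,"rz":0,"x":0,"y":-4,"z":0,"gripper":-0.2},
    {"rx":0,"ry":0,"rz":0,"x":0,"y":-8,"z":0,"gripper":-0.2},
    {"rx":0,"ry":0,"rz":0,"x":0,"y":-12,"z":0,"gripper":-0.2},
    {"rx":0,"ry":0,"rz":0,"x":0,"y":-16,"z":0,"gripper":-0.2},
    {"rx":0,"ry":0,"rz":0,"x":0,"y":-20,"z":0,"gripper":-0.2}
  ]
}}

```text
clock: 16.73
position: [0.54, 0.3182, 0.208]
tool_rot: [-1.572, -0.001, 1.496]
force: [0.5, 0.5, -0.4]
grip_width: 0.0343
```

```bash
python3 meas.py w14 torque_wrench short_driver; python3 -c "
from h import *
go([.4564,-.2714,.2],np.pi/2+np.radians(8.7))
"
```

```text
torque_wrench 0.77 rect [546.2 248.4] [ 29.4 123.1] ang -6.4 pca [548.1 247.3] -4.3 z [13.5 19.  21.8] [184. 108. 208. 215.]
short_driver 0.97 rect [538.8 318.8] [10.1 65. ] ang -4.0 pca [535.2 319.1] -4.2 z [14.5 17.2 19.1] [251. 123. 263. 177.]
16.7333 [0.53999711 0.31823939 0.20801843] [-1.57153534e+00 -8.01049824e-04  1.49632710e+00]
clock 16.88 pos [0.5416 0.3192 0.2091] rot [-1.576 -0.004  1.496] g 0.034 q7 0.66
 need xyz cm [-59.54   0.67   4.08] rxyz [ 0.006 -0.227  0.003]
```

View pics/w14.png

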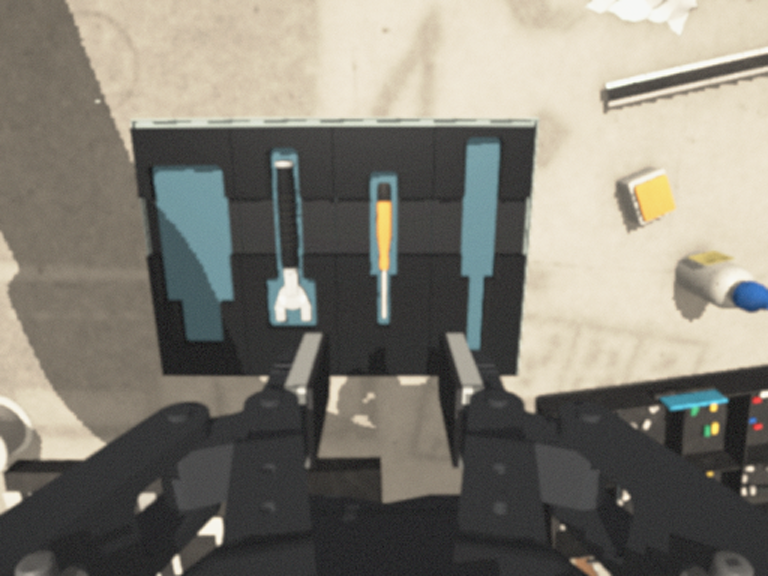

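Emit:
{"api": "arm_command", "payload": {
  "moves": [
    {"rx":0,"ry":-0.05,"rz":0,"x":-4,"y":0,"z":1,"gripper":-0.2},
    {"rx":0,"ry":-0.1,"rz":0,"x":-8,"y":0,"z":2,"gripper":-0.2},
    {"rx":0,"ry":-0.15,"rz":0,"x":-12,"y":0,"z":3,"gripper":-0.2},
    {"rx":0,"ry":-0.2,"rz":0,"x":-16,"y":0,"z":4,"gripper":-0.2},
    {"rx":0,"ry":-0.227,"rz":0,"x":-20,"y":0,"z":5,"gripper":-0.2}
  ]
}}

```text
clock: 17.3
position: [0.4741, 0.1208, 0.2043]
tool_rot: [-1.57, 0.0, 1.726]
force: [1.2, 0.8, -0.5]
grip_width: 0.0343
```

```bash
python3 -c "
from h import *
go([.4564,-.2714,.1],1.7226)
"
```

```text
clock 17.3 pos [0.4741 0.1208 0.2043] rot [-1.57   0.     1.726] g 0.0343 q7 1.15
 need xyz cm [-38.47  10.46   7.82] rxyz [-0.001  0.004 -0.   ]
```

Emit:
{"api": "arm_command", "payload": {
  "moves": [
    {"rx":0,"ry":0,"rz":0,"x":-4,"y":0,"z":1,"gripper":-0.2},
    {"rx":0,"ry":0,"rz":0,"x":-8,"y":0,"z":2,"gripper":-0.2},
    {"rx":0,"ry":0,"rz":0,"x":-12,"y":0,"z":3,"gripper":-0.2},
    {"rx":0,"ry":0,"rz":0,"x":-16,"y":0,"z":4,"gripper":-0.2},
    {"rx":0,"ry":0,"rz":0,"x":-20,"y":0,"z":5,"gripper":-0.2}
  ]
}}

```text
clock: 17.72
position: [0.4554, -0.0845, 0.2047]
tool_rot: [-1.571, 0.0, 1.723]
force: [1.0, -0.3, 0.4]
grip_width: 0.0343
```

Emit:
{"api": "arm_command", "payload": {
  "moves": [
    {"rx":0,"ry":0,"rz":0,"x":-4,"y":0,"z":1,"gripper":-0.2},
    {"rx":0,"ry":0,"rz":0,"x":-8,"y":0,"z":2,"gripper":-0.2},
    {"rx":0,"ry":0,"rz":0,"x":-12,"y":0,"z":2.8,"gripper":-0.2},
    {"rx":0,"ry":0,"rz":0,"x":-16,"y":1,"z":2.8,"gripper":-0.2},
    {"rx":0,"ry":0,"rz":0,"x":-18.4,"y":4,"z":2.8,"gripper":-0.2}
  ]
}}

```text
clock: 18.13
position: [0.4575, -0.2739, 0.167]
tool_rot: [-1.575, 0.005, 1.719]
force: [1.3, -0.7, 0.0]
grip_width: 0.0342
```

```bash
python3 -c "
from h import *
go([.4564,-.2714,.05],1.7226)
p,d=bot.grab_frame('wrist');save('pics/w15.png',p)
"
```

```text
clock 18.13 pos [ 0.4575 -0.2739  0.167 ] rot [-1.575  0.005  1.719] g 0.0342 q7 1.98
 need xyz cm [ 0.32 11.7   0.12] rxyz [ 0.004 -0.003 -0.005]
```

View pics/w15.png

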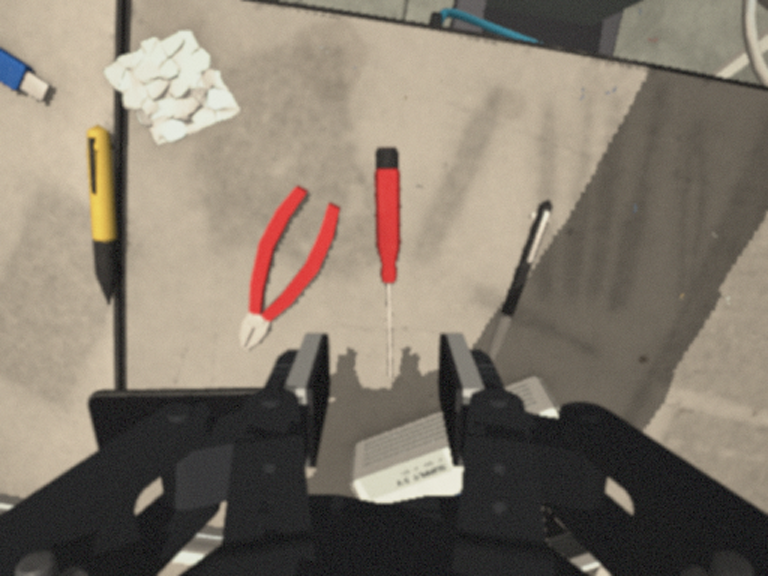

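```bash
python3 -c "
from h import *
for n in ['side','scene']:
    f=np.load(n+'0.npz');P=cloud(cam(n),f['d']);q=P[(P[:,2]>.05)&(P[:,2]<.14)&(P[:,0]>.44)&(P[:,0]<.62)&(P[:,1]<-.08)&(P[:,1]>-.42)]
    for y in np.arange(-.40,-.08,.03):
        s=q[(q[:,1]>=y)&(q[:,1]<y+.03)]
        if len(s)>10: print(n,round(y,2),len(s),np.round(np.percentile(s[:,0],2),3),np.round(s[:,2].max(),3))
"
```

```text
side -0.25 21 0.591 0.053
side -0.22 17 0.576 0.054
side -0.19 418 0.568 0.12
side -0.16 341 0.573 0.121
scene -0.19 74 0.564 0.112
scene -0.16 155 0.58 0.119
scene -0.13 36 0.589 0.119
```

Emit:
{"api": "arm_command", "payload": {
  "moves": [
    {"rx":0,"ry":0,"rz":0,"x":0.1,"y":3,"z":0,"gripper":-0.3},
    {"rx":0,"ry":0,"rz":0,"x":0.1,"y":6,"z":0,"gripper":-0.3},
    {"rx":0,"ry":0,"rz":0,"x":0.1,"y":8,"z":0,"gripper":-0.3},
    {"rx":0,"ry":0,"rz":0,"x":0.1,"y":8,"z":0,"gripper":-0.3}
  ]
}}

```text
clock: 18.52
position: [0.4543, -0.2664, 0.081]
tool_rot: [-1.566, -0.004, 1.723]
force: [-0.6, -0.1, 0.1]
grip_width: 0.0296
```

```bash
python3 -c "
from h import *
go([.4564,-.2714,-.018],1.7226)
"
```

```text
clock 18.52 pos [ 0.4543 -0.2664  0.081 ] rot [-1.566 -0.004  1.723] g 0.0296 q7 1.92
 need xyz cm [-0.57  9.9  -0.18] rxyz [-0.005  0.001  0.004]
```

Emit:
{"api": "arm_command", "payload": {
  "moves": [
    {"rx":0,"ry":0,"rz":0,"x":-0.4,"y":2,"z":-0.2,"gripper":-0.3},
    {"rx":0,"ry":0,"rz":0,"x":-0.4,"y":5,"z":-0.2,"gripper":-0.3},
    {"rx":0,"ry":0,"rz":0,"x":-0.4,"y":6,"z":-0.2,"gripper":-0.3},
    {"rx":0,"ry":0,"rz":0,"x":-0.4,"y":6,"z":-0.2,"gripper":-0.3},
    {"rx":0,"ry":0,"rz":0,"x":-0.4,"y":6,"z":-0.2,"gripper":-0.3}
  ]
}}

```text
clock: 18.93
position: [0.4594, -0.2712, 0.0254]
tool_rot: [-1.571, -0.0, 1.723]
force: [0.1, 0.2, 0.1]
grip_width: 0.0302
```

```bash
python3 -c "
from h import *
go([.4564,-.2714,-.023],1.7226)
p,d=bot.grab_frame('wrist');save('pics/w16.png',p)
go([.4564,-.2714,-.023],1.7226)
"
```

```text
clock 18.93 pos [ 0.4594 -0.2712  0.0254] rot [-1.571 -0.     1.723] g 0.0302 q7 1.88
 need xyz cm [0.03 4.84 0.29] rxyz [-0.     0.001  0.   ]
clock 18.98 pos [ 0.4598 -0.2715  0.0259] rot [-1.572e+00  1.000e-03  1.723e+00] g 0.0301 q7 1.88
 need xyz cm [0.07 4.89 0.34] rxyz [ 0.001  0.    -0.001]
```

View pics/w16.png

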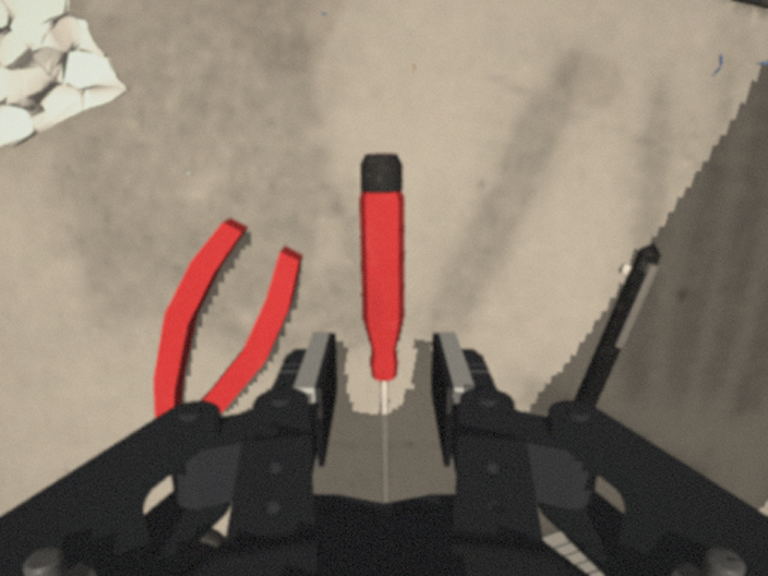

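Emit:
{"api": "arm_command", "payload": {
  "moves": [
    {"rx":0,"ry":0,"rz":0,"x":0,"y":1.5,"z":0.25,"gripper":-0.3},
    {"rx":0,"ry":0,"rz":0,"x":0,"y":3,"z":0.3,"gripper":-0.3},
    {"rx":0,"ry":0,"rz":0,"x":0,"y":4.2,"z":0.3,"gripper":-0.3},
    {"rx":0,"ry":0,"rz":0,"x":0,"y":4.8,"z":0.3,"gripper":-0.3},
    {"rx":0,"ry":0,"rz":0,"x":0,"y":4.8,"z":0.3,"gripper":-0.3}
  ],
  "squeeze": 50
}}

```text
clock: 19.4
position: [0.4561, -0.2716, -0.024]
tool_rot: [-1.57, -0.0, 1.723]
force: [0.6, -0.0, 0.1]
grip_width: 0.0303
```

Emit:
{"api": "arm_command", "payload": {
  "moves": [
    {"rx":0,"ry":0,"rz":0,"x":0,"y":0,"z":0,"gripper":-0.5},
    {"rx":0,"ry":0,"rz":0,"x":0,"y":0,"z":0,"gripper":-1},
    {"rx":0,"ry":0,"rz":0,"x":0,"y":0,"z":0,"gripper":-1},
    {"rx":0,"ry":0,"rz":0,"x":0,"y":0,"z":0,"gripper":-1}
  ],
  "squeeze": 50
}}

```text
clock: 19.73
position: [0.4567, -0.272, -0.0228]
tool_rot: [-1.572, 0.001, 1.723]
force: [-1.9, 1.9, 9.2]
grip_width: 0.0148
```

Emit:
{"api": "arm_command", "payload": {
  "moves": [
    {"rx":0,"ry":0,"rz":0,"x":0,"y":-0.4,"z":0,"gripper":-1},
    {"rx":0,"ry":0,"rz":0,"x":0,"y":-2,"z":0,"gripper":-1},
    {"rx":0,"ry":0,"rz":0,"x":0,"y":-5,"z":0,"gripper":-1},
    {"rx":0,"ry":0,"rz":0,"x":0,"y":-9,"z":0,"gripper":-1},
    {"rx":0,"ry":0,"rz":0,"x":0,"y":-13,"z":0,"gripper":-1}
  ]
}}

```text
clock: 20.15
position: [0.4556, -0.2714, 0.108]
tool_rot: [-1.57, -0.001, 1.723]
force: [0.1, -0.0, -0.4]
grip_width: 0.0147
```

Emit:
{"api": "arm_command", "payload": {
  "moves": [
    {"rx":0,"ry":0,"rz":0,"x":0,"y":-4,"z":0,"gripper":-1},
    {"rx":0,"ry":0,"rz":0,"x":0,"y":-8,"z":0,"gripper":-1},
    {"rx":0,"ry":0,"rz":0,"x":3,"y":-9,"z":0,"gripper":-1},
    {"rx":0,"ry":0,"rz":0,"x":7,"y":-9,"z":-1,"gripper":-1},
    {"rx":0,"ry":0,"rz":0,"x":11,"y":-9,"z":-2,"gripper":-1}
  ]
}}

```text
clock: 20.57
position: [0.4591, -0.1597, 0.1979]
tool_rot: [-1.573, 0.002, 1.72]
force: [1.6, 0.5, -0.7]
grip_width: 0.0142
```

```bash
python3 held.py w17;  python3 -c "
from h import *
go([.54,.388,.2],1.499)
"
```

```text
n 4260 handle end tool z [58.6 59. ]
16 x lo/hi/mid [-8.   9.6  0.8] top y -38.9
24 x lo/hi/mid [-7.5  8.2  0.3] top y -38.7
32 x lo/hi/mid [-7.5  8.1  0.3] top y -38.7
40 x lo/hi/mid [-7.3  8.3  0.5] top y -38.6
48 x lo/hi/mid [-6.7  7.4  0.3] top y -38.3
56 x lo/hi/mid [-6.5  7.2  0.3] top y -38.1
clock 20.62 pos [ 0.4602 -0.1509  0.1978] rot [-1.573 -0.002  1.729] g 0.0146 q7 1.77
 need xyz cm [ 51.96  -0.1  -16.36] rxyz [0.002 0.23  0.002]
```

View pics/w17.png

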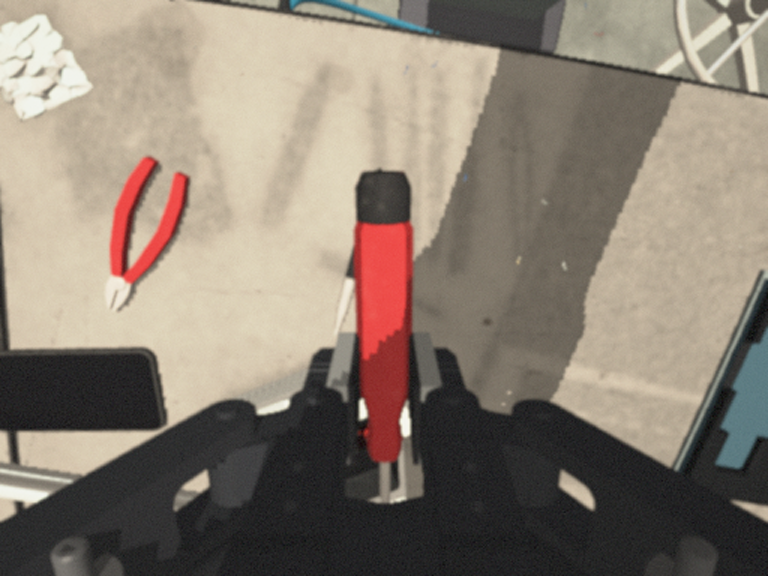

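Emit:
{"api": "arm_command", "payload": {
  "moves": [
    {"rx":0,"ry":0.05,"rz":0,"x":4,"y":0,"z":-0.5,"gripper":-1},
    {"rx":0,"ry":0.1,"rz":0,"x":8,"y":0,"z":-1,"gripper":-1},
    {"rx":0,"ry":0.15,"rz":0,"x":12,"y":0,"z":-2,"gripper":-1},
    {"rx":0,"ry":0.2,"rz":0,"x":16,"y":0,"z":-3,"gripper":-1},
    {"rx":0,"ry":0.23,"rz":0,"x":20,"y":0,"z":-4,"gripper":-1}
  ]
}}

```text
clock: 21.03
position: [0.4682, 0.0455, 0.1971]
tool_rot: [-1.572, 0.0, 1.49]
force: [1.6, 0.3, -0.3]
grip_width: 0.0145
```

```bash
python3 -c "
from h import *
go([.5455,.3902,.1],1.499)
"
```

```text
clock 21.03 pos [0.4682 0.0455 0.1971] rot [-1.572  0.     1.49 ] g 0.0145 q7 1.1
 need xyz cm [34.99  9.7  -4.9 ] rxyz [ 0.001 -0.009 -0.   ]
```

Emit:
{"api": "arm_command", "payload": {
  "moves": [
    {"rx":0,"ry":0,"rz":0,"x":4,"y":0,"z":-0.5,"gripper":-1},
    {"rx":0,"ry":0,"rz":0,"x":8,"y":0,"z":-1,"gripper":-1},
    {"rx":0,"ry":0,"rz":0,"x":12,"y":0,"z":-2,"gripper":-1},
    {"rx":0,"ry":0,"rz":0,"x":16,"y":0,"z":-3,"gripper":-1},
    {"rx":0,"ry":-0.009,"rz":0,"x":20,"y":0,"z":-4,"gripper":-1}
  ]
}}

```text
clock: 21.45
position: [0.5242, 0.2419, 0.197]
tool_rot: [-1.571, 0.0, 1.502]
force: [0.5, -0.3, -0.5]
grip_width: 0.0147
```

Emit:
{"api": "arm_command", "payload": {
  "moves": [
    {"rx":0,"ry":0,"rz":0,"x":4,"y":0,"z":-0.5,"gripper":-1},
    {"rx":0,"ry":0,"rz":0,"x":8,"y":0,"z":-0.8,"gripper":-1},
    {"rx":0,"ry":0,"rz":0,"x":11,"y":2,"z":-0.8,"gripper":-1},
    {"rx":0,"ry":0,"rz":0,"x":14,"y":5,"z":-0.8,"gripper":-1},
    {"rx":0,"ry":0,"rz":0,"x":15,"y":9,"z":-0.8,"gripper":-1}
  ]
}}

```text
clock: 21.87
position: [0.5421, 0.3948, 0.1081]
tool_rot: [-1.573, -0.005, 1.505]
force: [0.8, 0.3, -0.6]
grip_width: 0.0147
```

Emit:
{"api": "arm_command", "payload": {
  "moves": [
    {"rx":0,"ry":0,"rz":0,"x":0,"y":2,"z":0,"gripper":-1},
    {"rx":0,"ry":0,"rz":0,"x":0,"y":4,"z":0,"gripper":-1},
    {"rx":0,"ry":0,"rz":0,"x":0,"y":5,"z":0,"gripper":-1},
    {"rx":0,"ry":0,"rz":0,"x":0,"y":5,"z":0,"gripper":-1},
    {"rx":0,"ry":0,"rz":0,"x":0,"y":5,"z":0,"gripper":-1}
  ]
}}

```text
clock: 22.28
position: [0.5425, 0.389, 0.0573]
tool_rot: [-1.571, -0.0, 1.502]
force: [1.0, 0.3, 0.6]
grip_width: 0.0145
```

```bash
python3 -c "
from h import *
go([.5455,.3902,-.0145],1.499)
p,d=bot.grab_frame('wrist');save('pics/w18.png',p)
"
```

```text
clock 22.28 pos [0.5425 0.389  0.0573] rot [-1.571 -0.     1.502] g 0.0145 q7 0.51
 need xyz cm [ 0.14  7.18 -0.29] rxyz [0.    0.003 0.   ]
```

View pics/w18.png

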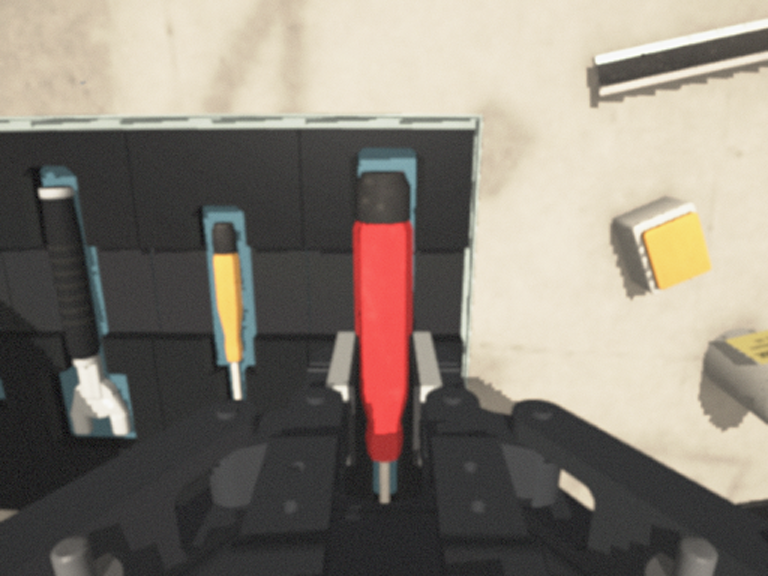

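Emit:
{"api": "arm_command", "payload": {
  "moves": [
    {"rx":0,"ry":0,"rz":0,"x":0.1,"y":1.5,"z":-0.2,"gripper":-1},
    {"rx":0,"ry":0,"rz":0,"x":0.15,"y":3,"z":-0.3,"gripper":-1},
    {"rx":0,"ry":0,"rz":0,"x":0.15,"y":4.5,"z":-0.3,"gripper":-1},
    {"rx":0,"ry":0,"rz":0,"x":0.15,"y":5.5,"z":-0.3,"gripper":-1},
    {"rx":0,"ry":0,"rz":0,"x":0.15,"y":5.5,"z":-0.3,"gripper":-1}
  ]
}}

```text
clock: 22.75
position: [0.5441, 0.3893, -0.0013]
tool_rot: [-1.568, 0.002, 1.502]
force: [-0.9, -0.8, -0.4]
grip_width: 0.0146
```

```bash
python3 -c "
from h import *
go([.5455,.3902,-.0145],1.499)
"
```

```text
clock 22.75 pos [ 0.5441  0.3893 -0.0013] rot [-1.568  0.002  1.502] g 0.0146 q7 0.48
 need xyz cm [ 0.1   1.32 -0.14] rxyz [-0.003  0.003 -0.002]
```

Emit:
{"api": "arm_command", "payload": {
  "moves": [
    {"rx":0,"ry":0,"rz":0,"x":0.05,"y":0.4,"z":-0.05,"gripper":-1},
    {"rx":0,"ry":0,"rz":0,"x":0.05,"y":0.8,"z":-0.05,"gripper":-1},
    {"rx":0,"ry":0,"rz":0,"x":0.05,"y":1.1,"z":-0.05,"gripper":-1},
    {"rx":0,"ry":0,"rz":0,"x":0.05,"y":1.3,"z":-0.05,"gripper":-1},
    {"rx":0,"ry":0,"rz":0,"x":0.05,"y":1.3,"z":-0.05,"gripper":-1}
  ]
}}

```text
clock: 23.17
position: [0.5458, 0.3907, -0.0116]
tool_rot: [-1.571, 0.0, 1.502]
force: [-0.4, 0.8, -0.8]
grip_width: 0.0146
```

Emit:
{"api": "arm_command", "payload": {
  "moves": [
    {"rx":0,"ry":0,"rz":0,"x":0,"y":0,"z":0,"gripper":-1}
  ]
}}

```text
clock: 23.25
position: [0.5459, 0.3909, -0.0113]
tool_rot: [-1.571, -0.0, 1.502]
force: [-0.5, 0.4, -0.1]
grip_width: 0.0142
```

Still about 3 mm high without contact; lower a little more and release.

Emit:
{"api": "arm_command", "payload": {
  "moves": [
    {"rx":0,"ry":0,"rz":0,"x":0,"y":0.15,"z":0,"gripper":-1},
    {"rx":0,"ry":0,"rz":0,"x":0,"y":0.3,"z":0,"gripper":-1},
    {"rx":0,"ry":0,"rz":0,"x":0,"y":0.3,"z":0,"gripper":-1},
    {"rx":0,"ry":0,"rz":0,"x":0,"y":0.3,"z":0,"gripper":-1}
  ]
}}

```text
clock: 23.58
position: [0.5458, 0.3908, -0.0145]
tool_rot: [-1.571, 0.0, 1.502]
force: [-0.9, -0.1, -0.0]
grip_width: 0.0146
```

Emit:
{"api": "arm_command", "payload": {
  "moves": [
    {"rx":0,"ry":0,"rz":0,"x":0,"y":0,"z":0,"gripper":-0.2},
    {"rx":0,"ry":0,"rz":0,"x":0,"y":0,"z":0,"gripper":-0.2},
    {"rx":0,"ry":0,"rz":0,"x":0,"y":0,"z":0,"gripper":-0.2},
    {"rx":0,"ry":0,"rz":0,"x":0,"y":-0.5,"z":0,"gripper":-0.2},
    {"rx":0,"ry":0,"rz":0,"x":0,"y":-2,"z":0,"gripper":-0.2}
  ]
}}

```text
clock: 24.0
position: [0.5449, 0.39, 0.0045]
tool_rot: [-1.569, 0.002, 1.502]
force: [0.2, -0.1, 0.8]
grip_width: 0.034
```

Emit:
{"api": "arm_command", "payload": {
  "moves": [
    {"rx":0,"ry":0,"rz":0,"x":0,"y":-4,"z":0,"gripper":-0.2},
    {"rx":0,"ry":0,"rz":0,"x":0,"y":-8,"z":0,"gripper":-0.2},
    {"rx":0,"ry":0,"rz":0,"x":0,"y":-12,"z":0,"gripper":-0.2},
    {"rx":0,"ry":0,"rz":0,"x":0,"y":-16,"z":0,"gripper":-0.2},
    {"rx":0,"ry":0,"rz":0,"x":0,"y":-20,"z":0,"gripper":-0.2}
  ]
}}

```text
clock: 24.42
position: [0.5455, 0.3906, 0.2093]
tool_rot: [-1.572, -0.001, 1.502]
force: [1.3, -0.1, -0.2]
grip_width: 0.0344
```

```bash
python3 meas.py w19 torque_wrench short_driver long_driver; python3 -c "
from h import *
go([.4717,-.3327,.2],np.pi/2+np.radians(-19.5))
"
```

```text
torque_wrench 0.74 rect [547.1 245.4] [ 32.4 126.3] ang -4.1 pca [548.9 247.9] -4.6 z [ 7.8 17.5 21.7] [118. 107. 146. 213.]
torque_wrench 0.35 rect [552.3 171.8] [ 76.3 195.2] ang -4.3 pca [546.6 172.4] -4.0 z [ 6.4  8.9 18.3] [ 23.  83. 107. 252.]
short_driver 0.97 rect [554.6 316.9] [11.4 96.9] ang -5.1 pca [541.7 319.1] -4.5 z [13.2 16.9 19.1] [186. 122. 200. 203.]
long_driver 0.68 rect [567.6 389.5] [ 16.7 160.8] ang -4.2 pca [539.2 391.4] -4.2 z [15.8 21.5 24.2] [246.  98. 264. 237.]
24.4167 [0.54549037 0.39062382 0.20929616] [-1.57150431e+00 -8.98149868e-04  1.50231002e+00]
clock 24.62 pos [0.5462 0.391  0.2081] rot [-1.573 -0.002  1.502] g 0.0343 q7 0.57
 need xyz cm [-72.71   0.67   2.46] rxyz [0.002 0.271 0.002]
```

View pics/w19.png

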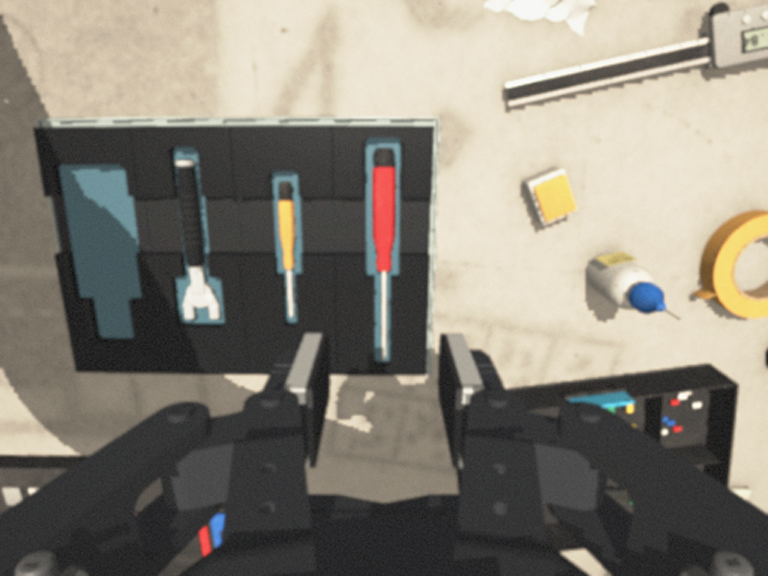

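Emit:
{"api": "arm_command", "payload": {
  "moves": [
    {"rx":0,"ry":0,"rz":0,"x":-4,"y":0,"z":1,"gripper":0},
    {"rx":0,"ry":0,"rz":0,"x":-8,"y":0,"z":2,"gripper":0.3},
    {"rx":0,"ry":0,"rz":0,"x":-12,"y":0,"z":3,"gripper":0.5},
    {"rx":0,"ry":0,"rz":0,"x":-16,"y":0,"z":4,"gripper":0.5},
    {"rx":0,"ry":0,"rz":0,"x":-20,"y":0,"z":5,"gripper":0.5}
  ]
}}

```text
clock: 25.03
position: [0.4806, 0.1926, 0.2049]
tool_rot: [-1.569, 0.001, 1.502]
force: [1.5, 0.1, -0.2]
grip_width: 0.0642
```

Emit:
{"api": "arm_command", "payload": {
  "moves": [
    {"rx":0,"ry":0,"rz":0,"x":-4,"y":0,"z":0.4,"gripper":0.5},
    {"rx":0,"ry":0,"rz":0,"x":-8,"y":0,"z":0.8,"gripper":0.5},
    {"rx":0,"ry":0,"rz":0,"x":-12,"y":0,"z":0.8,"gripper":0.5},
    {"rx":0,"ry":0,"rz":0,"x":-16,"y":0,"z":0.8,"gripper":0.5},
    {"rx":0,"ry":0,"rz":0,"x":-20,"y":0,"z":0.8,"gripper":0.5}
  ]
}}

```text
clock: 25.45
position: [0.4593, -0.0062, 0.2053]
tool_rot: [-1.57, 0.0, 1.502]
force: [2.2, -0.7, 0.3]
grip_width: 0.0639
```

```bash
python3 -c "
from h import *
go([.4717,-.3327,.2],np.pi/2+np.radians(-19.5))
"
```

```text
clock 25.45 pos [ 0.4593 -0.0062  0.2053] rot [-1.57   0.     1.502] g 0.0639 q7 1.24
 need xyz cm [-32.49   0.54  -3.48] rxyz [-0.001  0.272 -0.   ]
```

Emit:
{"api": "arm_command", "payload": {
  "moves": [
    {"rx":0,"ry":0.06,"rz":0,"x":-4,"y":0,"z":0,"gripper":0.5},
    {"rx":0,"ry":0.12,"rz":0,"x":-8,"y":0,"z":0,"gripper":0.5},
    {"rx":0,"ry":0.18,"rz":0,"x":-12,"y":0,"z":0,"gripper":0.5},
    {"rx":0,"ry":0.24,"rz":0,"x":-16,"y":0,"z":0,"gripper":0.5},
    {"rx":0,"ry":0.272,"rz":0,"x":-20,"y":0,"z":0,"gripper":0.5}
  ]
}}

```text
clock: 25.87
position: [0.4456, -0.2056, 0.2053]
tool_rot: [-1.57, 0.0, 1.227]
force: [0.7, 0.3, -0.1]
grip_width: 0.064
```

```bash
python3 -c "
from h import *
go([.4717,-.3327,.17],np.pi/2+np.radians(-19.5))
"
```

```text
clock 25.87 pos [ 0.4456 -0.2056  0.2053] rot [-1.57   0.     1.227] g 0.064 q7 1.43
 need xyz cm [-11.08   3.53  -6.76] rxyz [-0.001 -0.004 -0.   ]
```

Emit:
{"api": "arm_command", "payload": {
  "moves": [
    {"rx":0,"ry":0,"rz":0,"x":-3.5,"y":0,"z":-2,"gripper":0.5},
    {"rx":0,"ry":0,"rz":0,"x":-7,"y":0,"z":-4,"gripper":0.5},
    {"rx":0,"ry":0,"rz":0,"x":-10,"y":0.5,"z":-6,"gripper":0.5},
    {"rx":0,"ry":0,"rz":0,"x":-11,"y":2,"z":-6.7,"gripper":0.5},
    {"rx":0,"ry":0,"rz":0,"x":-11,"y":4,"z":-6.7,"gripper":0.5}
  ]
}}

```text
clock: 26.28
position: [0.4729, -0.3335, 0.1651]
tool_rot: [-1.572, 0.001, 1.226]
force: [0.3, 1.0, -0.3]
grip_width: 0.0639
```

Emit:
{"api": "arm_command", "payload": {
  "moves": [
    {"rx":0,"ry":0,"rz":0,"x":0,"y":1,"z":0,"gripper":0.5},
    {"rx":0,"ry":0,"rz":0,"x":0,"y":1,"z":0,"gripper":0.5},
    {"rx":0,"ry":0,"rz":0,"x":0,"y":1,"z":0,"gripper":0.5}
  ]
}}

```text
clock: 26.53
position: [0.4729, -0.3291, 0.1555]
tool_rot: [-1.569, -0.0, 1.231]
force: [-0.3, -0.8, -0.0]
grip_width: 0.0639
```

```bash
python3 meas.py w20 cutter; python3 -c "
from h import *
go([.4717,-.3327,.03],np.pi/2+np.radians(-19.5))
"
```

```text
cutter 0.92 rect [ 494.8 -342.3] [ 43.1 122.6] ang -19.6 pca [ 488.3 -339.8] -19.4 z [ 7.1 10.5 12. ] [228. 123. 274. 240.]
26.5333 [ 0.47287232 -0.32907596  0.15549713] [-1.56942466e+00 -4.75244010e-04  1.23083510e+00]
clock 26.63 pos [ 0.4735 -0.3296  0.1566] rot [-1.572  0.     1.231] g 0.0638 q7 1.62
 need xyz cm [-0.35 12.66  0.08] rxyz [ 0.001  0.    -0.   ]
```

View pics/w20m.png

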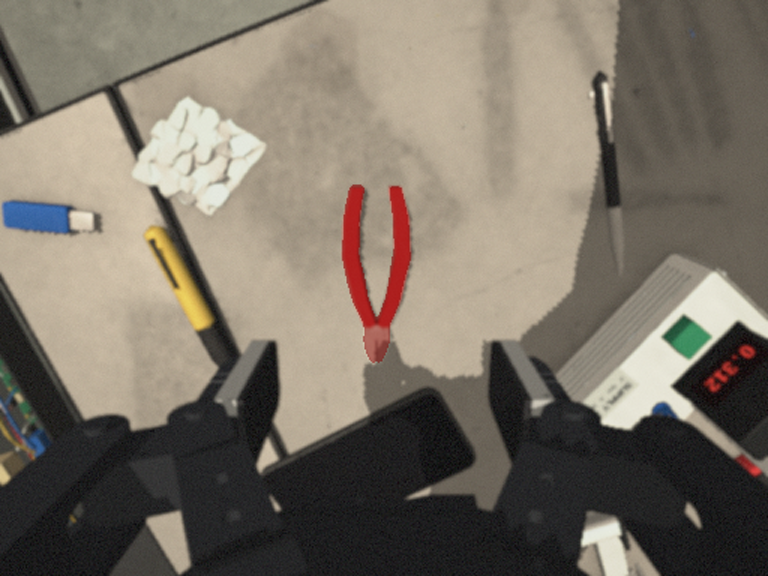

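Emit:
{"api": "arm_command", "payload": {
  "moves": [
    {"rx":0,"ry":0,"rz":0,"x":-0.3,"y":3,"z":0,"gripper":0.5},
    {"rx":0,"ry":0,"rz":0,"x":-0.35,"y":6,"z":0.1,"gripper":0.5},
    {"rx":0,"ry":0,"rz":0,"x":-0.35,"y":9,"z":0.1,"gripper":0.5},
    {"rx":0,"ry":0,"rz":0,"x":-0.35,"y":12,"z":0.1,"gripper":0.5},
    {"rx":0,"ry":0,"rz":0,"x":-0.35,"y":13.5,"z":0.1,"gripper":0.5}
  ]
}}

```text
clock: 27.05
position: [0.4705, -0.3321, 0.0187]
tool_rot: [-1.569, -0.0, 1.231]
force: [-1.3, 0.3, -1.2]
grip_width: 0.0639
```

Emit:
{"api": "arm_command", "payload": {
  "moves": [
    {"rx":0,"ry":0,"rz":0,"x":0,"y":0,"z":0,"gripper":0.5},
    {"rx":0,"ry":0,"rz":0,"x":0,"y":0,"z":0,"gripper":0.5}
  ]
}}

```text
clock: 27.22
position: [0.4713, -0.3327, 0.0213]
tool_rot: [-1.571, 0.0, 1.23]
force: [-0.3, -1.1, 0.5]
grip_width: 0.0639
```

```bash
python3 -c "
from h import *
go([.4713,-.3336,-.025],1.229)
p,d=bot.grab_frame('wrist');save('pics/w21.png',p)
"
```

```text
clock 27.22 pos [ 0.4713 -0.3327  0.0213] rot [-1.571  0.     1.23 ] g 0.0639 q7 1.57
 need xyz cm [-0.08  4.63 -0.03] rxyz [ 0.     0.001 -0.   ]
```

View pics/w21.png

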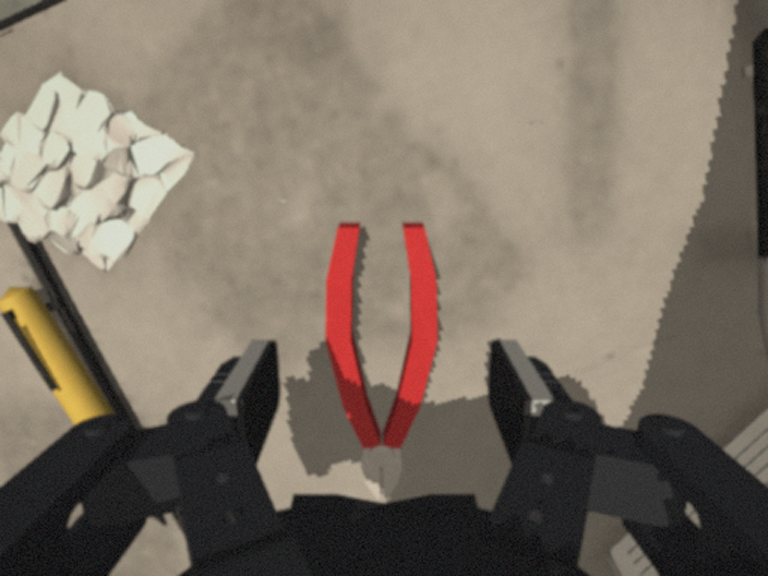

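Emit:
{"api": "arm_command", "payload": {
  "moves": [
    {"rx":0,"ry":0,"rz":0,"x":-0.1,"y":1.5,"z":0,"gripper":0.5},
    {"rx":0,"ry":0,"rz":0,"x":-0.1,"y":3,"z":0,"gripper":0.5},
    {"rx":0,"ry":0,"rz":0,"x":-0.1,"y":4,"z":0,"gripper":0.5},
    {"rx":0,"ry":0,"rz":0,"x":-0.1,"y":4.6,"z":0,"gripper":0.5},
    {"rx":0,"ry":0,"rz":0,"x":-0.1,"y":4.6,"z":0,"gripper":0.5}
  ],
  "squeeze": 50
}}

```text
clock: 27.68
position: [0.4707, -0.3337, -0.0255]
tool_rot: [-1.571, -0.0, 1.23]
force: [0.2, -0.4, 0.1]
grip_width: 0.0641
```

Emit:
{"api": "arm_command", "payload": {
  "moves": [
    {"rx":0,"ry":0,"rz":0,"x":0,"y":0,"z":0,"gripper":0.2},
    {"rx":0,"ry":0,"rz":0,"x":0,"y":0,"z":0,"gripper":-0.5},
    {"rx":0,"ry":0,"rz":0,"x":0,"y":0,"z":0,"gripper":-1},
    {"rx":0,"ry":0,"rz":0,"x":0,"y":0,"z":0,"gripper":-1}
  ],
  "squeeze": 50
}}

```text
clock: 28.02
position: [0.4711, -0.3341, -0.0242]
tool_rot: [-1.572, 0.0, 1.23]
force: [-2.4, 1.0, 7.7]
grip_width: 0.0423
```

Emit:
{"api": "arm_command", "payload": {
  "moves": [
    {"rx":0,"ry":0,"rz":0,"x":0,"y":-0.4,"z":0,"gripper":-1},
    {"rx":0,"ry":0,"rz":0,"x":0,"y":-2,"z":0,"gripper":-1},
    {"rx":0,"ry":0,"rz":0,"x":0,"y":-5,"z":0,"gripper":-1},
    {"rx":0,"ry":0,"rz":0,"x":0,"y":-9,"z":0,"gripper":-1},
    {"rx":0,"ry":0,"rz":0,"x":0,"y":-13,"z":0,"gripper":-1}
  ],
  "squeeze": 60
}}

```text
clock: 28.43
position: [0.4702, -0.3334, 0.1064]
tool_rot: [-1.57, -0.0, 1.23]
force: [0.8, -0.0, -0.3]
grip_width: 0.0408
```

Emit:
{"api": "arm_command", "payload": {
  "moves": [
    {"rx":0,"ry":0,"rz":0,"x":0,"y":-4,"z":0,"gripper":-1},
    {"rx":0,"ry":0,"rz":0,"x":0,"y":-8,"z":0,"gripper":-1},
    {"rx":0,"ry":0,"rz":0,"x":2,"y":-9.5,"z":1,"gripper":-1},
    {"rx":0,"ry":0,"rz":0,"x":5,"y":-9.5,"z":3,"gripper":-1},
    {"rx":0,"ry":0,"rz":0,"x":8,"y":-9.5,"z":5,"gripper":-1}
  ]
}}

```text
clock: 28.85
position: [0.4502, -0.2413, 0.2013]
tool_rot: [-1.574, 0.001, 1.228]
force: [1.3, 1.0, -0.2]
grip_width: 0.0408
```

```bash
python3 held.py w22;  python3 -c "
from h import *
go([.50,.10,.2],1.499)
"
```

```text
n 2679 handle end tool z [36.3 36.4]
16 x lo/hi/mid [-24.4  24.9   0.2] top y -41.4
24 x lo/hi/mid [-18.3  18.9   0.3] top y -35.6
32 x lo/hi/mid [-16.4  16.8   0.2] top y -35.6
40 x lo/hi/mid [-15.2  15.6   0.2] top y -34.4
clock 28.9 pos [ 0.4489 -0.2342  0.2008] rot [-1.571 -0.002  1.234] g 0.041 q7 1.49
 need xyz cm [33.23  0.13  6.22] rxyz [ 0.    -0.265  0.002]
```

View pics/w22.png

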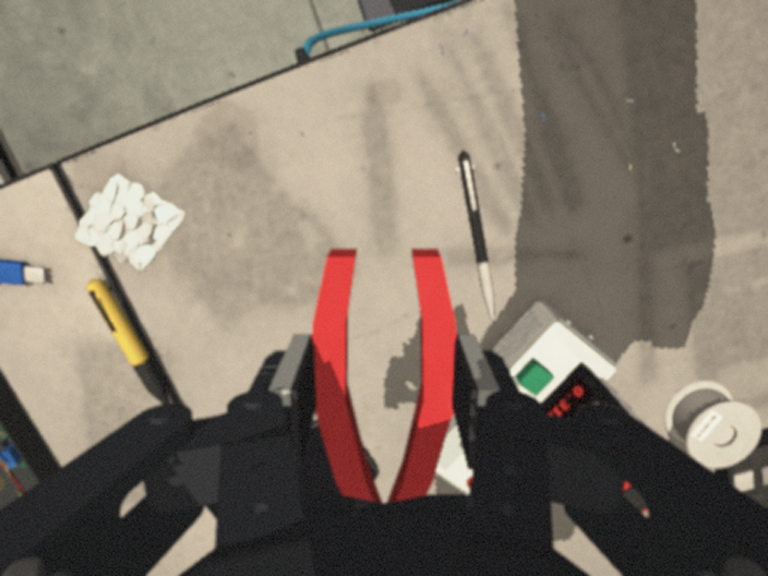

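Emit:
{"api": "arm_command", "payload": {
  "moves": [
    {"rx":0,"ry":-0.06,"rz":0,"x":4,"y":0,"z":1,"gripper":-1},
    {"rx":0,"ry":-0.12,"rz":0,"x":8,"y":0,"z":2,"gripper":-1},
    {"rx":0,"ry":-0.18,"rz":0,"x":12,"y":0,"z":3,"gripper":-1},
    {"rx":0,"ry":-0.24,"rz":0,"x":16,"y":0,"z":4.5,"gripper":-1},
    {"rx":0,"ry":-0.265,"rz":0,"x":20,"y":0,"z":5.5,"gripper":-1}
  ]
}}

```text
clock: 29.32
position: [0.4645, -0.0337, 0.2004]
tool_rot: [-1.572, 0.001, 1.498]
force: [2.7, 0.0, -0.5]
grip_width: 0.0411
```

```bash
python3 -c "
from h import *
go([.5272,.1750,.1],1.499)
"
```

```text
clock 29.32 pos [ 0.4645 -0.0337  0.2004] rot [-1.572e+00  1.000e-03  1.498e+00] g 0.0411 q7 1.29
 need xyz cm [21.28 10.03 -4.74] rxyz [ 0.001 -0.001 -0.001]
```

Emit:
{"api": "arm_command", "payload": {
  "moves": [
    {"rx":0,"ry":0,"rz":0,"x":4,"y":0,"z":-0.5,"gripper":-1},
    {"rx":0,"ry":0,"rz":0,"x":8,"y":0,"z":-1.5,"gripper":-1},
    {"rx":0,"ry":0,"rz":0,"x":12,"y":0,"z":-2.5,"gripper":-1},
    {"rx":0,"ry":0,"rz":0,"x":16,"y":0,"z":-3.5,"gripper":-1},
    {"rx":0,"ry":0,"rz":0,"x":19.5,"y":1,"z":-4.5,"gripper":-1}
  ]
}}

```text
clock: 29.73
position: [0.5259, 0.1587, 0.1917]
tool_rot: [-1.574, -0.001, 1.496]
force: [0.4, -0.1, -0.8]
grip_width: 0.0412
```

Emit:
{"api": "arm_command", "payload": {
  "moves": [
    {"rx":0,"ry":0,"rz":0,"x":1.5,"y":3,"z":0,"gripper":-1},
    {"rx":0,"ry":0,"rz":0,"x":1.7,"y":6,"z":0,"gripper":-1},
    {"rx":0,"ry":0,"rz":0,"x":1.7,"y":9,"z":0,"gripper":-1},
    {"rx":0,"ry":0,"rz":0,"x":1.7,"y":11,"z":0,"gripper":-1},
    {"rx":0,"ry":0,"rz":0,"x":1.7,"y":12,"z":0,"gripper":-1}
  ]
}}

```text
clock: 30.15
position: [0.5251, 0.1722, 0.0676]
tool_rot: [-1.568, 0.001, 1.495]
force: [-0.5, -0.9, -0.9]
grip_width: 0.0413
```

Emit:
{"api": "arm_command", "payload": {
  "moves": [
    {"rx":0,"ry":0,"rz":0,"x":0,"y":1,"z":0,"gripper":-1},
    {"rx":0,"ry":0,"rz":0,"x":0,"y":1,"z":0,"gripper":-1},
    {"rx":0,"ry":0,"rz":0,"x":0,"y":1,"z":0,"gripper":-1}
  ]
}}

```text
clock: 30.4
position: [0.5266, 0.1726, 0.0604]
tool_rot: [-1.572, -0.0, 1.495]
force: [-0.7, -0.1, -0.3]
grip_width: 0.0408
```

```bash
python3 -c "
from h import *
go([.5272,.1750,-.0165],1.499)
p,d=bot.grab_frame('wrist');save('pics/w23.png',p)
"
```

```text
clock 30.4 pos [0.5266 0.1726 0.0604] rot [-1.572 -0.     1.495] g 0.0408 q7 0.76
 need xyz cm [ 0.24  7.69 -0.03] rxyz [ 0.001 -0.004  0.   ]
```

View pics/w23.png

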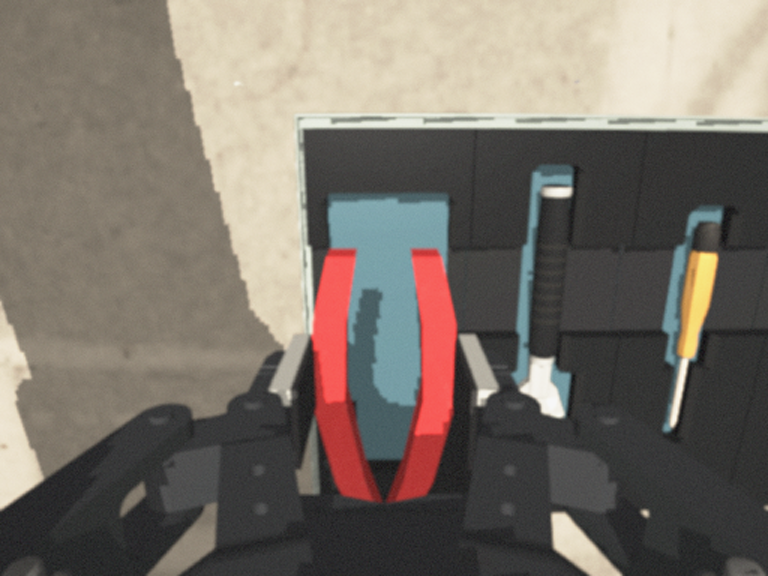

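Emit:
{"api": "arm_command", "payload": {
  "moves": [
    {"rx":0,"ry":0,"rz":0,"x":0.15,"y":1.5,"z":0,"gripper":-1},
    {"rx":0,"ry":0,"rz":0,"x":0.2,"y":3,"z":0,"gripper":-1},
    {"rx":0,"ry":0,"rz":0,"x":0.2,"y":4.5,"z":0,"gripper":-1},
    {"rx":0,"ry":0,"rz":0,"x":0.2,"y":5.8,"z":0,"gripper":-1},
    {"rx":0,"ry":0,"rz":0,"x":0.2,"y":5.8,"z":0,"gripper":-1}
  ]
}}

```text
clock: 30.87
position: [0.5258, 0.1743, 0.0004]
tool_rot: [-1.569, 0.001, 1.495]
force: [-0.7, 0.3, -1.8]
grip_width: 0.0411
```

Emit:
{"api": "arm_command", "payload": {
  "moves": [
    {"rx":0,"ry":0,"rz":0,"x":0,"y":0.4,"z":0,"gripper":-1},
    {"rx":0,"ry":0,"rz":0,"x":0,"y":0.8,"z":0,"gripper":-1},
    {"rx":0,"ry":0,"rz":0,"x":0,"y":1.2,"z":0,"gripper":-1},
    {"rx":0,"ry":0,"rz":0,"x":0,"y":1.5,"z":0,"gripper":-1},
    {"rx":0,"ry":0,"rz":0,"x":0,"y":1.5,"z":0,"gripper":-1}
  ]
}}

```text
clock: 31.28
position: [0.5262, 0.1745, -0.0137]
tool_rot: [-1.571, 0.0, 1.495]
force: [-0.0, -0.1, -1.3]
grip_width: 0.0414
```

```bash
python3 -c "
from h import *
go([.5272,.1750,-.0165],1.499)
"
```

```text
clock 31.28 pos [ 0.5262  0.1745 -0.0137] rot [-1.571  0.     1.495] g 0.0414 q7 0.7
 need xyz cm [ 0.06  0.28 -0.09] rxyz [-0.    -0.004 -0.   ]
```

Emit:
{"api": "arm_command", "payload": {
  "moves": [
    {"rx":0,"ry":0,"rz":0,"x":0.05,"y":0.15,"z":-0.1,"gripper":-1},
    {"rx":0,"ry":0,"rz":0,"x":0.05,"y":0.25,"z":-0.1,"gripper":-1},
    {"rx":0,"ry":0,"rz":0,"x":0.05,"y":0.25,"z":-0.1,"gripper":-1},
    {"rx":0,"ry":0,"rz":0,"x":0.05,"y":0.25,"z":-0.1,"gripper":-1}
  ]
}}

```text
clock: 31.62
position: [0.5274, 0.175, -0.0159]
tool_rot: [-1.571, -0.0, 1.495]
force: [0.6, -0.6, -1.3]
grip_width: 0.0413
```

Emit:
{"api": "arm_command", "payload": {
  "moves": [
    {"rx":0,"ry":0,"rz":0,"x":0,"y":0,"z":0,"gripper":0.2},
    {"rx":0,"ry":0,"rz":0,"x":0,"y":0,"z":0,"gripper":0.2},
    {"rx":0,"ry":0,"rz":0,"x":0,"y":0,"z":0,"gripper":0.2},
    {"rx":0,"ry":0,"rz":0,"x":0,"y":-0.5,"z":0,"gripper":0.2},
    {"rx":0,"ry":0,"rz":0,"x":0,"y":-2,"z":0,"gripper":0.2}
  ]
}}

```text
clock: 32.03
position: [0.5264, 0.1747, 0.0031]
tool_rot: [-1.568, 0.001, 1.495]
force: [-0.1, 0.7, 1.2]
grip_width: 0.0513
```

Emit:
{"api": "arm_command", "payload": {
  "moves": [
    {"rx":0,"ry":0,"rz":0,"x":0,"y":-4,"z":0,"gripper":0.2},
    {"rx":0,"ry":0,"rz":0,"x":0,"y":-8,"z":0,"gripper":0.2},
    {"rx":0,"ry":0,"rz":0,"x":0,"y":-12,"z":0,"gripper":0.2},
    {"rx":0,"ry":0,"rz":0,"x":3,"y":-16,"z":0,"gripper":0.2},
    {"rx":0,"ry":0,"rz":0,"x":6,"y":-20,"z":0,"gripper":0.2}
  ]
}}

```text
clock: 32.45
position: [0.5313, 0.2242, 0.1936]
tool_rot: [-1.572, -0.0, 1.493]
force: [0.8, 0.8, -1.0]
grip_width: 0.0512
```

Emit:
{"api": "arm_command", "payload": {
  "moves": [
    {"rx":0,"ry":0,"rz":0,"x":3,"y":0,"z":0,"gripper":0.2},
    {"rx":0,"ry":0,"rz":0,"x":5,"y":0,"z":0,"gripper":0.2},
    {"rx":0,"ry":0,"rz":0,"x":5,"y":0,"z":0,"gripper":0.2},
    {"rx":0,"ry":0,"rz":0,"x":5,"y":0,"z":0,"gripper":0.2},
    {"rx":0,"ry":0,"rz":0,"x":5,"y":0,"z":0,"gripper":0.2}
  ]
}}

```text
clock: 32.87
position: [0.5348, 0.2741, 0.1908]
tool_rot: [-1.571, 0.001, 1.495]
force: [-0.4, -0.7, 0.5]
grip_width: 0.0512
```

```bash
python3 meas.py w24 torque_wrench short_driver long_driver cutter; python3 - <<'E'
from h import *
p,d=bot.grab_frame('side');c=cam('side');save('pics/s24.png',p)
for q in bot.masks_of('black_pen','side')[:1]:
    P=cloud(c,d,q['mask']);P=P[(P[:,2]>-.01)&(P[:,2]<.04)];print('pen',q['p'],cv2.minAreaRect((P[:,:2]*1000).astype(np.float32)))
E
```

```text
torque_wrench 0.92 rect [545.5 246.3] [ 28.9 122.2] ang -4.6 pca [545.6 246.6] -4.6 z [ 8.2 18.4 21.8] [218. 107. 242. 221.]
short_driver 0.93 rect [558.2 317.3] [ 12.6 104.3] ang -5.9 pca [544.9 318.1] -4.1 z [ 8.1 16.8 19.1] [293. 126. 309. 216.]
long_driver 0.71 rect [567.6 388.4] [ 20.5 163. ] ang -6.4 pca [536.8 390.2] -3.1 z [15.7 21.4 24.1] [357. 102. 374. 244.]
cutter 0.65 rect [550.4 169.9] [ 46.6 123.4] ang -12.7 pca [544.2 174.8] -4.6 z [ 8.3 18.1 19.9] [142. 123. 183. 231.]
32.8667 [0.53483961 0.27408339 0.19076804] [-1.57061002e+00  5.85614566e-04  1.49482095e+00]
pen 0.6 ((480.9373474121094, -173.57386779785156), (19.517763137817383, 128.32510375976562), 82.78045654296875)
```

View pics/w24.png

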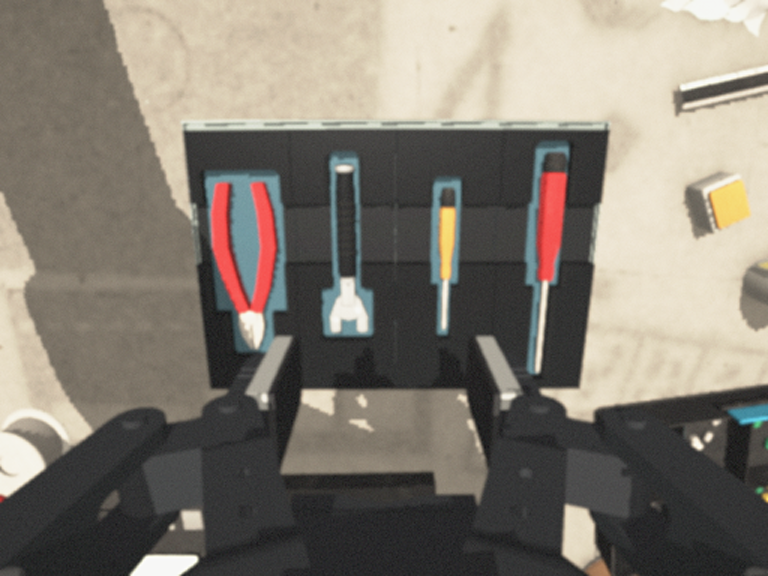

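View pics/s24.png

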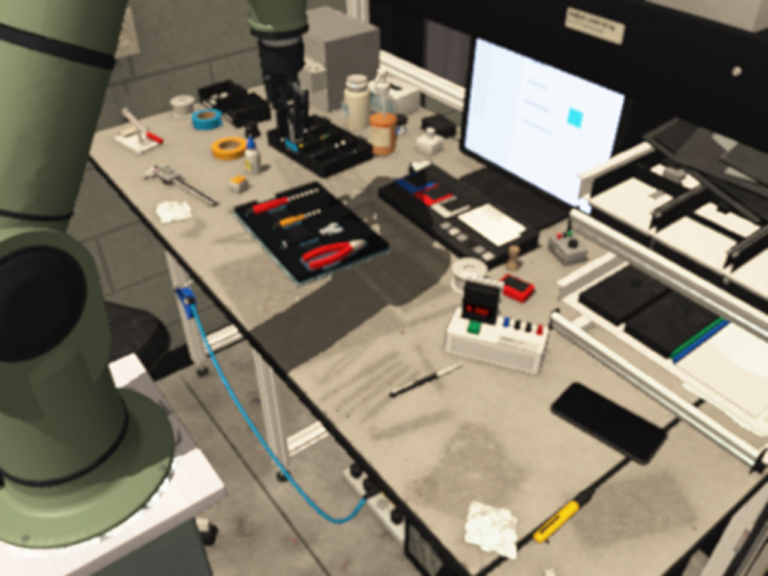

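```bash
python3 -c "
from h import *
print(bot.job_done()); print(bot.observe()['clock'])"
```

```text
the job is handed in; nothing more can be done
None
the job is handed in; nothing more can be done
```

All four tools are lying down in their own cut-outs and the job is handed in, at about 33 s. No verdict came back, so this rests on my own last checks.

**What I did:** I placed the torque wrench, short driver, long driver and cutter, in that order. Each was gripped across its handle and lowered into the finger trough.

**First grasp missed:** the fingers closed above the wrench. The camera showed the real fingertips about 30–35 mm behind the stated TCP. I corrected for this on every grasp and placement, so the reported TCP heights go below zero. Table contact peaked at 27 N in the readings, during the wrench grasp.

**Last checks (wrist camera):**

| Tool | Measured top height | Expected | Measured position (mm) | Target (mm) |
|---|---|---|---|---|
| Wrench | 21.8 mm | 22 mm | (545.5, 246.3) | (545.4, 246.0) |
| Short driver | 19.1 mm | 19 mm | (558.2, 317.3) | (558.6, 317.3) |
| Long driver | 24.1 mm | 24 mm | (567.6, 388.4) | (568.9, 388.8) |
| Cutter | 19.9 mm | 20 mm | (550.4, 169.9) | (553.1, 173.2) |

- **Pen:** the side camera finds it within 2 mm of where it started.
- **One disagreement:** the outline box for the cutter gave an angle of −12.7°, while its point distribution gave −4.6°, matching the block's −4.1°. The box angle would be just about at the 0.15 rad limit. In the picture the cutter lies parallel in its cut-out, so I took the box as mask error and did not re-measure.

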